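# Deburr the parcel rack's foot tube and clear the sawn-off rings

### The job

The foot tube of the parcel rack, upright in the vice, has just been sawn: take the scraper from its block and run its blade once right round the inner edge of the tube's upper end, slowly, keeping the scraper upright and pressing lightly without losing touch, clockwise as seen from above, starting and finishing on the side towards the vice's handle, then stand the scraper back in its block. After that put the sawn-off rings that lie on the bench onto the hand tray with the others, then lift the tray by its handle and tip it nose down over the scrap box so that they slide in. At the end all rings are in the scrap box, the empty tray lies flat on the bench again, and the bottle, the tape and the parcel have been left alone.

Things in the scene. Friction and masses are not known exactly. Their poses are not given: they have to be found in the camera images.
- bore (a point): centre of the open upper end of the foot tube in the vice, in the plane of its rim, 145 mm above the bench; the tube is upright, 42 mm outside, 36 mm inside (bore radius 18 mm, wall 3 mm), open all the way down 73 mm, and stands 50 mm clear of the jaws; it is rigidly held, so feel for the touch: a few newtons suffice. z up; -x points to the vice's handle, so going clockwise seen from above from the handle side one passes +y, then +x, then -y
- tube: the foot tube itself (fixed in the vice, cannot turn), origin at the centre of its lower end, 73 mm below bore; axes as bore
- vice: blue bench vice, fixed; origin on the bench under the tube's axis; handle bar 152 mm from the tube's axis towards -x, 140 mm long along y, 55 mm up; jaws 90 mm wide (y) and 95 mm high, reaching 66 mm to -x and 71 mm to +x, anvil to +x 121 mm
- scraper: hand scraper for deburring, 130 mm long, 90 g: tapered blade 58 mm long, acting as a round cone 3 mm across at the point and 10 mm at the root, below a black handle of square section 20 x 20 mm (sides along x and y) and 72 mm long, which begins at the blade's root. Origin at the point of the blade, z along the scraper from the point to the handle. At the start it stands upright in its block
- block: wooden holder block 70 x 70 x 64 mm, fixed, origin at the centre of its underside; a vertical through hole 17 mm across in the middle takes the blade, and the handle's end rests on its top, so the blade's point then is 6 mm above the bench
- tray: dark sheet-metal hand tray, 0.16 kg: floor 150 (x) x 136 (y) mm, 3 mm thick, walls 3 mm thick and 30 mm high at both sides and at the back (-x); the nose (+x) is open, without a lip; rings on it start to slide at a tilt of about 27 to 35 degrees. Wooden handle behind the back wall, along x from x = -75 to -165 mm, 18 mm wide (y), from 14 to 38 mm above the underside. Origin at the centre of the floor's underside, z up
- tray_nose (a point): middle of the tray's open front edge, top of the floor (75 mm ahead of tray's origin); axes as tray
- tray_handle (a point): point to grip in the tray's handle, 105 mm behind the tray's origin and 26 mm above its underside; axes as tray
- scrapbox: open cardboard scrap box, fixed, 200 (x) x 220 (y) mm outside, 90 mm high, walls and floor 5 mm; origin at the centre of its underside
- ring1: sawn-off ring of the same aluminium tube, 42 mm outside, 36 mm inside, 20 mm high, 21 g; lies on the tray at the start; origin at the centre of its underside (as it lies at the start), z along its axis
- ring2: sawn-off ring of the same aluminium tube, 42 mm outside, 36 mm inside, 18 mm high, 19 g; lies on the tray at the start; origin at the centre of its underside (as it lies at the start), z along its axis
- ring3: sawn-off ring of the same aluminium tube, 42 mm outside, 36 mm inside, 22 mm high, 23 g; lies loose on the bench at the start; may be absent in some runs; origin at the centre of its underside (as it lies at the start), z along its axis
- ring4: sawn-off ring of the same aluminium tube, 42 mm outside, 36 mm inside, 20 mm high, 21 g; lies loose on the bench at the start; may be absent in some runs; origin at the centre of its underside (as it lies at the start), z along its axis
- ring5: sawn-off ring of the same aluminium tube, 42 mm outside, 36 mm inside, 24 mm high, 25 g; lies loose on the bench at the start; may be absent in some runs; origin at the centre of its underside (as it lies at the start), z along its axis
- spray: bystander: pink bottle, 64 mm across, 170 mm high, origin at the centre of its underside
- tape: bystander: roll of brown parcel tape lying flat, 100 mm across, 48 mm high, origin at the centre of its underside
- parcel: bystander: small cardboard parcel, 90 x 120 x 60 mm, origin at the centre of its underside

How it is judged:
By the outcome, as a careful person would: the job done as asked, in the order asked, and still so for the second after the job is handed in, with the robot touching nothing.
Of ring3, ring4, ring5 only 1 to 3 are there at a start; the rules pass over those that are not, and their reading is None.
At some moment in a run one of ring3, ring4, ring5 may be knocked a few centimetres aside while the robot is not near it.
It also fails if it takes over 210 s, if anything falls off the work surface, if the arm or the gripper's body presses on something with over 40 N, if the wrist force passes 120 N, or if a joint passes its speed limit or range.

### The arm

A 6-joint arm with a two-finger parallel gripper is mounted at the origin on the work surface. World frame = base frame: x ahead of the robot, y to its left, z up, the work surface at z = 0. Lengths are in mm, angles in rad, forces in N, time in s.
With the tool pointing down it reaches from about 350 to 775 mm from the base axis. Payload 7.3 kg.
Tool frame: the origin (TCP) lies at the very end of the fingers, on their centre line; the grasp point (between the pads) lies 19 mm behind it; z points along the fingers, y is the line along which they close (so a half turn about z gives the same grasp; the last joint's range is limited). The gripper opens to 92 mm and grips with 3 to 60 N. Pads are 19 mm wide; open, the fingers measure 130 mm over their backs; the gripper's body (75 mm by 190 mm) begins 47 mm behind the grasp point.
Start: joints at [1.012, 0.342, 1.524, -0, 1.275, -0.146], TCP at [210.605, 480.927, 226.741] pointing down, gripper open.
Joint ranges: [-2.53, 2.53], [-0.77, 2.02], [0.04, 2.7], [-1, 4.14], [0.28, 2.66], [-3.11, 3.11]. Speed limits (rad/s): [2.57, 2.57, 3.14, 3.14, 3.14, 3.14].

### API

Orientations are given as [roll, pitch, yaw] about the fixed x, y, z axes, in that order (R = Rz(yaw) Ry(pitch) Rx(roll)).
In Python, from plant import bot gives the robot as it stands.
- The arm moves only by the tool send_rows, never from a script. Its argument "rows" is a list of rows, each an object of numbers: "x", "y", "z": the shift along the tool's x, y, z in units of 0.2 m (1.0 is 0.2 m); "ax", "ay", "az": the turn, a rotation vector about the tool's x, y, z in units of 60 degrees (1.0 is 60 degrees); "jaw": the opening, from -1 (shut) to 1 (fully open), so that 0 is half open. In form: [{"x": .., "y": .., "z": .., "ax": .., "ay": .., "az": .., "jaw": ..}, ...]. A call has exactly 10 rows; each row is the pose to reach, as a shift and turn from the pose commanded when the call began, along the tool's axes at that moment; what a row does not reach only later rows make up. A row lasts 1/8 s, in which the tool goes at most 62.5 mm and 10.7 degrees, less where a joint would pass 70% of its speed; a pose out of reach is approached as far as the arm can. A call with a number of a shift or a turn outside -1 to 1 is refused whole. A call with a gripper value outside its range is refused whole. The fingers move at their own pace and stop on an object; the grip force is fixed at half the most. Time passes only in rows, so rows that repeat a pose let the fingers close, or fill a call up. It gives the time, the measured TCP pose, the force, the opening and the grip force at its end, in the units of the state.
- bot.get_obs(): the state, without advancing time (a new reading comes with each control period).
- bot.capture(name): name is "scene" or "top" or "wrist"; returns (picture, depth): 420x560x3 uint8, red, green, blue; 420x560 float32, mm along the optical axis (not along the pixel's ray), 0 where there is no reading.
- bot.camera_model(name): a dict with "vertical_fov" (degrees; the focal length in pixels is half the picture's height over the tangent of half this angle, whatever the lens; pixels are square), "cx", "cy" (the principal point, pixels), "R" (3x3) and "t" (3): a world point X has camera coordinates R X + t; the wrist camera has in their place "T_tool_cam" (4x4, takes a point from camera to tool coordinates, whose origin is the TCP and whose axes are the flange's). Camera axes: x right, y down, z forward; pixel columns grow to the right and rows downward; lengths in mm; the calibration is good to about 2 mm. A picture is of the moment at which its call begins: read the wrist's pose just before it. camera_model takes no time and is no camera call.
- bot.close_job(): hands the job in; it is judged then, once.
The state is a dict: "time": time; "joint_positions": joint angles; "dq": joint speeds; "tau": joint torques, N m; "tool_pos": TCP position; "tcp_rot": TCP orientation; "contact_force": force on the tool from outside, world axes, zero at the start; "moment": the same for the moment, N m; "grip_width": finger opening in mm; "finger_force": force on a finger pad.
Only numpy, scipy, OpenCV 4.12 (cv2) and the standard library are available. Lean on these libraries where they do the work, as an engineer would, in place of code of your own. Each camera call takes 0.05 s, during which the arm holds its last target. There are 200 camera calls.

## Working session

There is one attempt and no reset: what is moved stays moved. The work goes in short steps, Python scripts to look and compute and a tool call to move; the robot and the scene stay as the last step left them, time stands still between calls to the robot, and variables do not carry over. Pictures are saved under pics/ and viewed, at most 14 in all, crops included, and the job is handed in when it is done.

Besides the shell and the picture viewer there is one more tool, called after "Call:" as name(argument=value, ...), one argument or row to a line, values as JSON. send_rows: Moves the arm, as the interface text tells. Its arguments: {"type":"object","properties":{"rows":{"type":"array","items":{"type":"object","properties":{"x":{"type":"number","minimum":-1,"maximum":1},"y":{"type":"number","minimum":-1,"maximum":1},"z":{"type":"number","minimum":-1,"maximum":1},"ax":{"type":"number","minimum":-1,"maximum":1},"ay":{"type":"number","minimum":-1,"maximum":1},"az":{"type":"number","minimum":-1,"maximum":1},"jaw":{"type":"number"}}}}},"required":["rows"]}

```bash
ls; mkdir -p pics; python3 - <<'E'
from plant import bot
import cv2,numpy as np
o=bot.get_obs();print({k:np.round(v,3).tolist() for k,v in o.items()})
for n in("scene","top"):
    p,d=bot.capture(n);cv2.imwrite(f"pics/{n}0.png",p[:,:,::-1]);np.save(f"pics/{n}0.npy",d)
    m=bot.camera_model(n);print(n,m,(d>0).mean())
print(bot.camera_model("wrist"))
E
```

```text
pics
{'time': 0.0, 'joint_positions': [1.012, 0.343, 1.525, -0.0, 1.275, -0.146], 'dq': [0.0, -0.001, -0.001, 0.0, 0.0, 0.002], 'tau': [-0.002, -43.124, -24.422, 0.072, 0.056, -0.0], 'tool_pos': [210.374, 480.549, 226.038], 'tcp_rot': [-3.14, -0.0, 2.729], 'contact_force': [-0.081, -0.474, -0.483], 'moment': [0.04, 0.009, 0.025], 'finger_force': 0.0, 'grip_width': 91.485}
scene {'vertical_fov': 51.48496934257445, 'cx': 275.9184679292145, 'cy': 213.00284956025848, 'R': array([[-1.63337279e-01,  9.86570102e-01, -6.05644454e-04],
       [ 6.03360785e-01,  9.94071209e-02, -7.91248373e-01],
       [-7.80561782e-01, -1.29605778e-01, -6.11494600e-01]]), 't': array([  59.62176019, -268.15232153, 1534.23905488])} 0.9959906462585034
top {'vertical_fov': 51.624341829230985, 'cx': 273.2052069576104, 'cy': 217.92825665087435, 'R': array([[ 0.01199781, -0.99992599,  0.00201647],
       [-0.99678794, -0.0121198 , -0.0791639 ],
       [ 0.07918248, -0.0010602 , -0.99685957]]), 't': array([  -4.81316598,  590.77293779, 1319.4755206 ])} 0.9961309523809524
{'vertical_fov': 66.67094158312815, 'cx': 287.42316594026954, 'cy': 208.77983964106883, 'T_tool_cam': array([[ 7.55137280e-04, -9.68715114e-01, -2.48174248e-01,
         6.62754288e+01],
       [ 9.99999642e-01,  6.37055722e-04,  5.56107270e-04,
         2.75900168e-01],
       [-3.80608692e-04, -2.48174580e-01,  9.68715249e-01,
        -1.57729686e+02],
       [ 0.00000000e+00,  0.00000000e+00,  0.00000000e+00,
         1.00000000e+00]])}
```

View pics/top0.png

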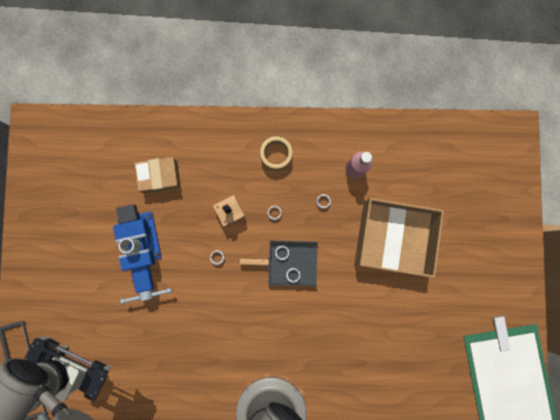

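View pics/scene0.png

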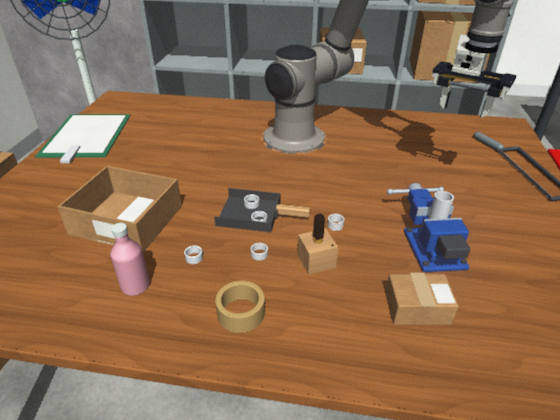

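The top view shows three loose rings at (217,258), (274,213) and (323,201). The tray is at (293,265) with its handle pointing left and two rings on it. The block with the scraper is at (229,212), the tube at (127,246) with the vice handle at (146,297), and the box at (400,240). The scene view agrees with this.

```bash
cat > h.py <<'E'
from plant import bot
import cv2,numpy as np
from scipy.spatial.transform import Rotation as Ro
def Tcw(name,obs=None):
    m=bot.camera_model(name); T=np.eye(4)
    if name=="wrist":
        T[:3,:3]=Ro.from_euler('xyz',obs["tcp_rot"]).as_matrix();T[:3,3]=obs["tool_pos"]
        T=T@m["T_tool_cam"]
    else:
        T[:3,:3]=m["R"].T;T[:3,3]=-m["R"].T@m["t"]
    return m,T
def ray(name,uv,obs=None):
    m,T=Tcw(name,obs);f=210/np.tan(np.radians(m["vertical_fov"]/2))
    uv=np.atleast_2d(np.asarray(uv,float))
    d=np.c_[(uv[:,0]-m["cx"])/f,(uv[:,1]-m["cy"])/f,np.ones(len(uv))]
    return T[:3,3],d@T[:3,:3].T
def plane(name,uv,z,obs=None):
    o,d=ray(name,uv,obs);return o+d*((z-o[2])/d[:,2])[:,None]
def snap(name,fn):
    o=bot.get_obs();p,d=bot.capture(name);cv2.imwrite(f"pics/{fn}.png",p[:,:,::-1]);np.save(f"pics/{fn}.npy",d)
    return o,p,d
def cloud(name,d,obs=None):
    v,u=np.mgrid[:420,:560];o,r=ray(name,np.c_[u.ravel(),v.ravel()],obs)
    return (o+r*d.reshape(-1,1)).reshape(420,560,3)
def circ(P):  # algebraic circle fit xy
    A=np.c_[2*P[:,:2],np.ones(len(P))];s=np.linalg.lstsq(A,(P[:,:2]**2).sum(1),rcond=None)[0]
    return s[:2],np.sqrt(s[2]+s[0]**2+s[1]**2)
def goal(target,R_target,obs):
    "tool-frame shift/turn in row units"
    R=Ro.from_euler('xyz',obs["tcp_rot"])
    s=R.inv().apply(np.array(target)-obs["tool_pos"])/200
    w=(R.inv()*R_target).as_rotvec()/np.radians(60)
    return np.round(s,4),np.round(w,4)
def down(yaw): return Ro.from_euler('xyz',[np.pi,0,yaw])
E
cat > a.py <<'E'
from h import *
d=np.load("pics/top0.npy");P=cloud("top",d);p=cv2.imread("pics/top0.png")
for n,uv,z in [("r a",(217,258),20),("r b",(274,213),20),("r c",(323,201),20),("t1",(282,254),20),("t2",(293,275),20),("bore",(127,246),145),("scraper",(227,210),136),("tape",(276,153),48),("spray",(362,160),170),("handlebar ends",(122,300),55),("",(171,292),55),("trayh",(240,262),38),("trayh",(268,262),38)]:
    print(n,plane("top",uv,z)[0].round(0))
Z=P[...,2]
def rect(lo,hi,box,n):
    x0,x1,y0,y1=box;m=np.zeros((420,560),np.uint8);m[y0:y1,x0:x1]=((Z>lo)&(Z<hi))[y0:y1,x0:x1]
    c=max(cv2.findContours(m,0,1)[0],key=cv2.contourArea)[:,0]
    r=cv2.minAreaRect(P[c[:,1],c[:,0],:2].astype(np.float32));print(n,np.round(r[0]),np.round(r[1]),round(r[2],1))
rect(50,75,(205,255,185,240),"block");rect(80,110,(345,455,190,290),"box");rect(20,50,(265,325,230,300),"tray")
rect(130,160,(100,160,225,262),"tube");rect(45,75,(125,190,150,205),"parcel");rect(35,60,(250,300,130,175),"tape")
rect(85,110,(100,160,200,300),"jaws")
E
python3 a.py
```

```text
r a [465. 174.  20.]
r b [606.   0.  20.]
r c [ 646. -152.   20.]
t1 [480. -26.  20.]
t2 [416. -61.  20.]
bore [497. 410. 145.]
scraper [603. 134. 136.]
tape [789.  -4.  48.]
spray [ 744. -243.  170.]
handlebar ends [338. 449.  55.]
 [363. 304.  55.]
trayh [454. 101.  38.]
trayh [455.  17.  38.]
block [611. 137.] [71. 70.] 28.3
box [ 535. -376.] [223. 201.] 81.4
tray [455. -54.] [160. 136.] 89.1
tube [500. 413.] [39. 42.] 1.7
parcel [720. 361.] [ 91. 122.] 9.1
tape [793.  -5.] [98. 98.] 33.0
jaws [528. 419.] [186.  91.] 13.5
```

```bash
python3 - <<'E'
from h import *
o=bot.get_obs()
print(goal([350,445,260],down(2.065),o));print(goal([498,411,255],down(2.065),o))
E
```

```text
(array([-0.7108,  0.1167, -0.1698]), array([-1.300e-03,  2.000e-04,  6.339e-01]))
(array([-1.4568,  0.2579, -0.1451]), array([-1.300e-03,  2.000e-04,  6.339e-01]))
```

Call:
send_rows(
  rows=[
    {"x":-0.24,"y":0.04,"z":-0.1,"az":0.15},
    {"x":-0.45,"y":0.08,"z":-0.15,"az":0.3},
    {"x":-0.7,"y":0.12,"z":-0.15,"az":0.45},
    {"x":-0.9,"y":0.16,"z":-0.15,"az":0.6},
    {"x":-1,"y":0.26,"z":-0.15,"az":0.634},
    {"x":-1,"y":0.26,"z":-0.15,"az":0.634},
    {"x":-1,"y":0.26,"z":-0.15,"az":0.634},
    {"x":-1,"y":0.26,"z":-0.15,"az":0.634},
    {"x":-1,"y":0.26,"z":-0.15,"az":0.634},
    {"x":-1,"y":0.26,"z":-0.15,"az":0.634},
  ],
)

```text
schema error: expected keys x, y, z, ax, ay, az, jaw
```

```bash
python3 - <<'E'
from h import *
o=bot.get_obs();print(o["tool_pos"],o["tcp_rot"])
print(goal([498,411,255],down(2.065),o))
E
```

```text
[210.39886312 480.6084123  226.11380887] [-3.14023457e+00 -2.37760691e-04  2.72876777e+00]
(array([-1.4568,  0.2579, -0.1451]), array([-1.300e-03,  2.000e-04,  6.339e-01]))
```

Call:
send_rows(
  rows=[
    {"x":-0.24,"y":0.04,"z":-0.1,"ax":0,"ay":0,"az":0.15,"jaw":1},
    {"x":-0.48,"y":0.08,"z":-0.15,"ax":0,"ay":0,"az":0.3,"jaw":1},
    {"x":-0.7,"y":0.12,"z":-0.15,"ax":0,"ay":0,"az":0.45,"jaw":1},
    {"x":-0.9,"y":0.16,"z":-0.15,"ax":0,"ay":0,"az":0.6,"jaw":1},
    {"x":-1,"y":0.26,"z":-0.15,"ax":0,"ay":0,"az":0.634,"jaw":1},
    {"x":-1,"y":0.26,"z":-0.15,"ax":0,"ay":0,"az":0.634,"jaw":1},
    {"x":-1,"y":0.26,"z":-0.15,"ax":0,"ay":0,"az":0.634,"jaw":1},
    {"x":-1,"y":0.26,"z":-0.15,"ax":0,"ay":0,"az":0.634,"jaw":1},
    {"x":-1,"y":0.26,"z":-0.15,"ax":0,"ay":0,"az":0.634,"jaw":1},
    {"x":-1,"y":0.26,"z":-0.15,"ax":0,"ay":0,"az":0.634,"jaw":1},
  ],
)

```text
time: 1.35
tool_pos: [414.3, 448.4, 257.0]
tcp_rot: [3.141, -0.0, 2.065]
contact_force: [0.1, 1.0, 0.1]
grip_width: 91.7
finger_force: 0.0
```

```bash
python3 - <<'E'
from h import *
o=bot.get_obs();print(o["tool_pos"],o["tcp_rot"])
print(goal([498,411,255],down(2.065),o))
E
```

```text
[414.27606415 448.43961592 257.04660665] [ 3.14114975e+00 -1.31044886e-04  2.06549533e+00]
(array([-0.3635,  0.2796,  0.0103]), array([ 0.0004, -0.0001,  0.0005]))
```

Call:
send_rows(
  rows=[
    {"x":-0.18,"y":0.14,"z":0,"ax":0,"ay":0,"az":0,"jaw":1},
    {"x":-0.36,"y":0.28,"z":0,"ax":0,"ay":0,"az":0,"jaw":1},
    {"x":-0.36,"y":0.28,"z":0,"ax":0,"ay":0,"az":0,"jaw":1},
    {"x":-0.36,"y":0.28,"z":0,"ax":0,"ay":0,"az":0,"jaw":1},
    {"x":-0.36,"y":0.28,"z":0,"ax":0,"ay":0,"az":0,"jaw":1},
    {"x":-0.36,"y":0.28,"z":0,"ax":0,"ay":0,"az":0,"jaw":1},
    {"x":-0.36,"y":0.28,"z":0,"ax":0,"ay":0,"az":0,"jaw":1},
    {"x":-0.36,"y":0.28,"z":0,"ax":0,"ay":0,"az":0,"jaw":1},
    {"x":-0.36,"y":0.28,"z":0,"ax":0,"ay":0,"az":0,"jaw":1},
    {"x":-0.36,"y":0.28,"z":0,"ax":0,"ay":0,"az":0,"jaw":1},
  ],
)

```text
time: 2.6
tool_pos: [498.1, 411.5, 256.7]
tcp_rot: [-3.142, -0.0, 2.065]
contact_force: [-1.1, -0.3, 0.1]
grip_width: 91.7
finger_force: 0.0
```

```bash
python3 - <<'E'
from h import *
o,p,d=snap("wrist","w1");print(o["tool_pos"],o["tcp_rot"])
P=cloud("wrist",d,o);m=((P[...,2]>138)&(P[...,2]<152)).astype(np.uint8)
cs,h=cv2.findContours(m,cv2.RETR_CCOMP,cv2.CHAIN_APPROX_NONE)
for c in cs:
    if len(c)>40:
        c=c[:,0];print(len(c),c.mean(0).round(),circ(plane("wrist",c,145,o)))
E
```

```text
[498.11010023 411.4639053  256.68704943] [-3.14156129e+00 -3.59867004e-05  2.06482687e+00]
134 [290. 205.] (array([500.50068188, 412.95213125]), np.float64(20.798899054374154))
112 [290. 205.] (array([500.15788722, 413.48919057]), np.float64(17.57314889224059))
```

View pics/w1.png

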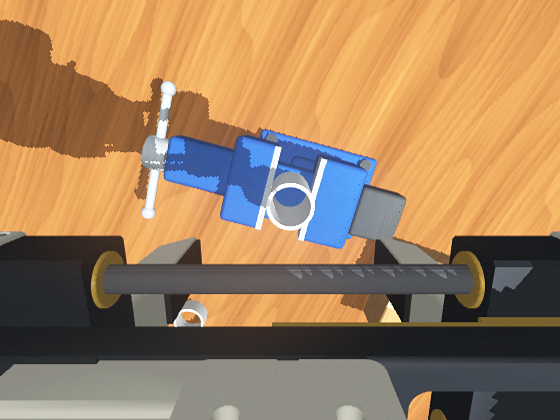

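Wrist view: the tube rim is at (290,205) and the handle bar ends are at (168,88) and (148,213).

```bash
python3 - <<'E'
from h import *
o=bot.get_obs()
a,b=plane("wrist",[(168,88),(148,213)],55,o);print(a,b,np.degrees(np.arctan2(*(a-b)[[1,0]]))%180)
m=(a+b)/2;print("handle dir",np.degrees(np.arctan2(500.3-m[0],413.2-m[1])),np.degrees(np.arctan2(413.2-m[1],500.3-m[0])))
print(goal([611,137,245],down(2.065),o))
E
```

```text
[336.5312376  445.36341413  55.        ] [369.94054333 307.51406684  55.        ] 103.62357244648729
handle dir 75.96550482526877 14.03449517473123
(array([-1.4758, -0.1537,  0.0585]), array([-0.    , -0.0001, -0.0002]))
```

Call:
send_rows(
  rows=[
    {"x":-0.25,"y":-0.03,"z":0,"ax":0,"ay":0,"az":0,"jaw":1},
    {"x":-0.5,"y":-0.06,"z":0,"ax":0,"ay":0,"az":0,"jaw":1},
    {"x":-0.75,"y":-0.09,"z":0,"ax":0,"ay":0,"az":0,"jaw":1},
    {"x":-0.9,"y":-0.12,"z":0,"ax":0,"ay":0,"az":0,"jaw":1},
    {"x":-0.9,"y":-0.15,"z":0,"ax":0,"ay":0,"az":0,"jaw":1},
    {"x":-0.9,"y":-0.15,"z":0,"ax":0,"ay":0,"az":0,"jaw":1},
    {"x":-0.9,"y":-0.15,"z":0,"ax":0,"ay":0,"az":0,"jaw":1},
    {"x":-0.9,"y":-0.15,"z":0,"ax":0,"ay":0,"az":0,"jaw":1},
    {"x":-0.9,"y":-0.15,"z":0,"ax":0,"ay":0,"az":0,"jaw":1},
    {"x":-0.9,"y":-0.15,"z":0,"ax":0,"ay":0,"az":0,"jaw":1},
  ],
)

```text
time: 3.9
tool_pos: [557.0, 239.1, 256.7]
tcp_rot: [-3.142, -0.0, 2.065]
contact_force: [0.4, -0.4, 0.6]
grip_width: 91.5
finger_force: 0.0
```

Call:
send_rows(
  rows=[
    {"x":-0.2,"y":0,"z":0.05,"ax":0,"ay":0,"az":0,"jaw":1},
    {"x":-0.4,"y":0,"z":0.05,"ax":0,"ay":0,"az":0,"jaw":1},
    {"x":-0.57,"y":0,"z":0.05,"ax":0,"ay":0,"az":0,"jaw":1},
    {"x":-0.57,"y":0,"z":0.05,"ax":0,"ay":0,"az":0,"jaw":1},
    {"x":-0.57,"y":0,"z":0.05,"ax":0,"ay":0,"az":0,"jaw":1},
    {"x":-0.57,"y":0,"z":0.05,"ax":0,"ay":0,"az":0,"jaw":1},
    {"x":-0.57,"y":0,"z":0.05,"ax":0,"ay":0,"az":0,"jaw":1},
    {"x":-0.57,"y":0,"z":0.05,"ax":0,"ay":0,"az":0,"jaw":1},
    {"x":-0.57,"y":0,"z":0.05,"ax":0,"ay":0,"az":0,"jaw":1},
    {"x":-0.57,"y":0,"z":0.05,"ax":0,"ay":0,"az":0,"jaw":1},
  ],
)

```text
time: 5.15
tool_pos: [611.1, 138.5, 246.7]
tcp_rot: [3.142, -0.0, 2.065]
contact_force: [0.0, -0.6, -0.1]
grip_width: 91.5
finger_force: 0.0
```

```bash
python3 - <<'E'
from h import *
o,p,d=snap("wrist","w2");print(o["tool_pos"],o["tcp_rot"])
P=cloud("wrist",d,o);Z=P[...,2]
for lo,hi,z in((128,145,136),(56,72,64)):
    m=((Z>lo)&(Z<hi)).astype(np.uint8)
    c=max(cv2.findContours(m,0,1)[0],key=cv2.contourArea)[:,0]
    q=plane("wrist",c,z,o)[:,:2].astype(np.float32);print(z,np.median(Z[m>0]),c.mean(0),cv2.minAreaRect(q))
print(goal([611,137,75],down(2.065),o))
E
```

```text
[611.1018916  138.47472265 246.74044434] [ 3.14150894e+00 -6.51386561e-05  2.06496345e+00]
136 135.06420933007928 [285.23376623 206.28571429] ((609.8743286132812, 137.62130737304688), (19.632015228271484, 20.194311141967773), 34.9442253112793)
64 60.400367647923815 [490.84398977  50.62915601] ((717.7273559570312, 356.6269836425781), (91.5106430053711, 116.40265655517578), 9.390640258789062)
(array([-0.0063, -0.004 ,  0.8587]), array([ 0.0001, -0.0001, -0.    ]))
```

View pics/w2.png

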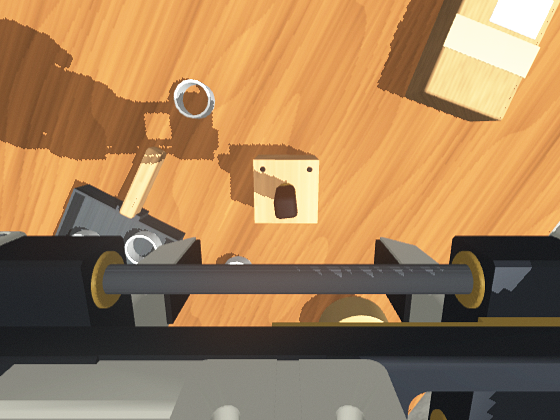

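The block is at (286,191) with its edges along the image axes. The handle top is at about (285,197). I'll zoom in to see its yaw.

```bash
python3 - <<'E'
from h import *
p=cv2.imread("pics/w2.png");cv2.imwrite("pics/w2z.png",cv2.resize(p[150:235,240:330],None,fx=6,fy=6,interpolation=2))
o=bot.get_obs();print(plane("wrist",[(286.5,191)],64,o),plane("wrist",[(254,160),(319,160)],64,o))
g=cv2.cvtColor(p,6);m=np.zeros_like(g);m[160:222,256:318]=g[160:222,256:318]<75
c=max(cv2.findContours(m,0,1)[0],key=cv2.contourArea)[:,0];print(cv2.minAreaRect(c),c.min(0),c.max(0))
E
```

```text
[[610.9920826 137.5301054  64.       ]] [[564.84141563 150.60393002  64.        ]
 [625.43913175 183.30559117  64.        ]]
((284.3353576660156, 201.518310546875), (31.804283142089844, 21.534149169921875), 83.6598129272461) [274 185] [296 218]
```

View pics/w2z.png

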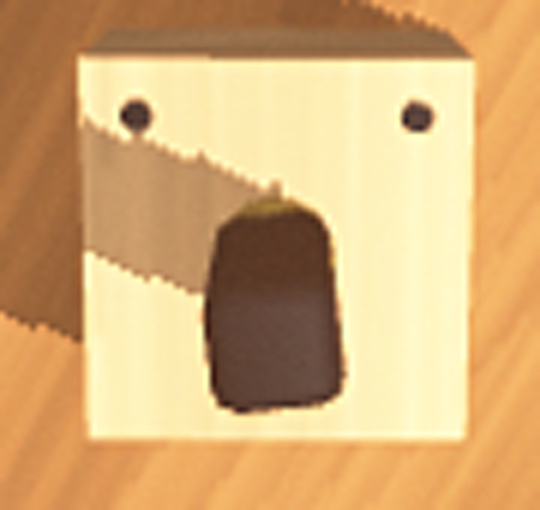

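```bash
python3 - <<'E'
from h import *
o=bot.get_obs();print(goal([610.3,137.6,75],down(2.18),o))
E
```

```text
(array([-0.0018, -0.0058,  0.8587]), array([ 1.000e-04, -0.000e+00, -1.099e-01]))
```

Call:
send_rows(
  rows=[
    {"x":-0.002,"y":-0.006,"z":0.15,"ax":0,"ay":0,"az":-0.11,"jaw":1},
    {"x":-0.002,"y":-0.006,"z":0.35,"ax":0,"ay":0,"az":-0.11,"jaw":1},
    {"x":-0.002,"y":-0.006,"z":0.55,"ax":0,"ay":0,"az":-0.11,"jaw":1},
    {"x":-0.002,"y":-0.006,"z":0.7,"ax":0,"ay":0,"az":-0.11,"jaw":1},
    {"x":-0.002,"y":-0.006,"z":0.8,"ax":0,"ay":0,"az":-0.11,"jaw":1},
    {"x":-0.002,"y":-0.006,"z":0.859,"ax":0,"ay":0,"az":-0.11,"jaw":1},
    {"x":-0.002,"y":-0.006,"z":0.859,"ax":0,"ay":0,"az":-0.11,"jaw":1},
    {"x":-0.002,"y":-0.006,"z":0.859,"ax":0,"ay":0,"az":-0.11,"jaw":0},
    {"x":-0.002,"y":-0.006,"z":0.859,"ax":0,"ay":0,"az":-0.11,"jaw":-0.5},
    {"x":-0.002,"y":-0.006,"z":0.859,"ax":0,"ay":0,"az":-0.11,"jaw":-0.5},
  ],
)

```text
time: 6.45
tool_pos: [610.6, 137.6, 75.6]
tcp_rot: [3.141, 0.001, 2.18]
contact_force: [-0.9, -0.1, 0.6]
grip_width: 66.5
finger_force: 0.0
```

Call:
send_rows(
  rows=[
    {"x":0,"y":0,"z":0,"ax":0,"ay":0,"az":0,"jaw":-0.7},
    {"x":0,"y":0,"z":0,"ax":0,"ay":0,"az":0,"jaw":-0.9},
    {"x":0,"y":0,"z":0,"ax":0,"ay":0,"az":0,"jaw":-1},
    {"x":0,"y":0,"z":0,"ax":0,"ay":0,"az":0,"jaw":-1},
    {"x":0,"y":0,"z":0,"ax":0,"ay":0,"az":0,"jaw":-1},
    {"x":0,"y":0,"z":0,"ax":0,"ay":0,"az":0,"jaw":-1},
    {"x":0,"y":0,"z":0,"ax":0,"ay":0,"az":0,"jaw":-1},
    {"x":0,"y":0,"z":0,"ax":0,"ay":0,"az":0,"jaw":-1},
    {"x":0,"y":0,"z":0,"ax":0,"ay":0,"az":0,"jaw":-1},
    {"x":0,"y":0,"z":0,"ax":0,"ay":0,"az":0,"jaw":-1},
  ],
)

```text
time: 7.7
tool_pos: [610.2, 137.5, 74.9]
tcp_rot: [-3.142, -0.0, 2.18]
contact_force: [-0.7, 0.1, -0.8]
grip_width: 19.9
finger_force: 30.0
```

Call:
send_rows(
  rows=[
    {"x":0,"y":0,"z":-0.1,"ax":0,"ay":0,"az":0,"jaw":-1},
    {"x":0,"y":0,"z":-0.25,"ax":0,"ay":0,"az":0,"jaw":-1},
    {"x":0,"y":0,"z":-0.4,"ax":0,"ay":0,"az":0,"jaw":-1},
    {"x":0,"y":0,"z":-0.55,"ax":0,"ay":0,"az":0,"jaw":-1},
    {"x":0,"y":0,"z":-0.7,"ax":0,"ay":0,"az":0,"jaw":-1},
    {"x":0,"y":0,"z":-0.8,"ax":0,"ay":0,"az":0,"jaw":-1},
    {"x":0,"y":0,"z":-0.8,"ax":0,"ay":0,"az":0,"jaw":-1},
    {"x":0,"y":0,"z":-0.8,"ax":0,"ay":0,"az":0,"jaw":-1},
    {"x":0,"y":0,"z":-0.8,"ax":0,"ay":0,"az":0,"jaw":-1},
    {"x":0,"y":0,"z":-0.8,"ax":0,"ay":0,"az":0,"jaw":-1},
  ],
)

```text
time: 8.95
tool_pos: [610.0, 137.5, 234.0]
tcp_rot: [-3.14, -0.001, 2.18]
contact_force: [0.5, 0.6, -1.3]
grip_width: 19.4
finger_force: 30.0
```

```bash
python3 - <<'E'
from h import *
o=bot.get_obs();print(o["tool_pos"],o["contact_force"],o["moment"]);print(goal([500.3,413.2,235],down(2.18),o))
p,d=snap("scene","s1")[1:];
E
```

```text
[609.97928173 137.4833998  234.00867923] [ 0.52774597  0.62688351 -1.29802413] [-0.01079971  0.06412989 -0.01094455]
(array([ 1.4444,  0.3392, -0.0042]), array([-0.0012, -0.0008,  0.0001]))
```

Call:
send_rows(
  rows=[
    {"x":0.2,"y":0.05,"z":-0.02,"ax":0,"ay":0,"az":0,"jaw":-1},
    {"x":0.4,"y":0.1,"z":-0.02,"ax":0,"ay":0,"az":0,"jaw":-1},
    {"x":0.6,"y":0.15,"z":-0.02,"ax":0,"ay":0,"az":0,"jaw":-1},
    {"x":0.8,"y":0.2,"z":-0.02,"ax":0,"ay":0,"az":0,"jaw":-1},
    {"x":0.9,"y":0.25,"z":-0.02,"ax":0,"ay":0,"az":0,"jaw":-1},
    {"x":0.95,"y":0.3,"z":-0.02,"ax":0,"ay":0,"az":0,"jaw":-1},
    {"x":0.95,"y":0.34,"z":-0.02,"ax":0,"ay":0,"az":0,"jaw":-1},
    {"x":0.95,"y":0.34,"z":-0.02,"ax":0,"ay":0,"az":0,"jaw":-1},
    {"x":0.95,"y":0.34,"z":-0.02,"ax":0,"ay":0,"az":0,"jaw":-1},
    {"x":0.95,"y":0.34,"z":-0.02,"ax":0,"ay":0,"az":0,"jaw":-1},
  ],
)

```text
time: 10.25
tool_pos: [557.5, 331.5, 239.0]
tcp_rot: [-3.142, 0.0, 2.179]
contact_force: [-0.1, -0.2, 0.0]
grip_width: 19.9
finger_force: 30.0
```

Call:
send_rows(
  rows=[
    {"x":0.15,"y":0,"z":0,"ax":0,"ay":0,"az":0,"jaw":-1},
    {"x":0.3,"y":0,"z":0,"ax":0,"ay":0,"az":0,"jaw":-1},
    {"x":0.42,"y":0,"z":0,"ax":0,"ay":0,"az":0,"jaw":-1},
    {"x":0.48,"y":0,"z":0,"ax":0,"ay":0,"az":0,"jaw":-1},
    {"x":0.494,"y":0,"z":0,"ax":0,"ay":0,"az":0,"jaw":-1},
    {"x":0.494,"y":0,"z":0,"ax":0,"ay":0,"az":0,"jaw":-1},
    {"x":0.494,"y":0,"z":0,"ax":0,"ay":0,"az":0,"jaw":-1},
    {"x":0.494,"y":0,"z":0,"ax":0,"ay":0,"az":0,"jaw":-1},
    {"x":0.494,"y":0,"z":0,"ax":0,"ay":0,"az":0,"jaw":-1},
    {"x":0.494,"y":0,"z":0,"ax":0,"ay":0,"az":0,"jaw":-1},
  ],
)

```text
time: 11.5
tool_pos: [500.9, 413.1, 239.0]
tcp_rot: [3.141, -0.0, 2.18]
contact_force: [0.2, -0.4, -1.0]
grip_width: 19.9
finger_force: 30.0
```

```bash
python3 - <<'E'
from h import *
o=bot.get_obs();print(o["tool_pos"],o["tcp_rot"],o["contact_force"],o["moment"]);print(goal([500.3,413.2,174],down(2.18),o))
o,p,d=snap("wrist","w3")
p2=snap("scene","s2")[1][150:290,360:500];cv2.imwrite("pics/mix3.png",np.hstack([cv2.resize(p,(560,420)),np.zeros((420,0,3),np.uint8),cv2.resize(p2[:,10:90],(240,420))])[:,:,::-1])
E
```

```text
[500.85557683 413.13140207 238.97967453] [ 3.14143661e+00 -2.68064874e-05  2.17983926e+00] [ 0.17965563 -0.38342894 -1.01307262] [-0.07606967  0.00129638  0.03585482]
(array([ 0.0019, -0.0021,  0.3249]), array([ 0.0001, -0.    , -0.0002]))
```

View pics/mix3.png

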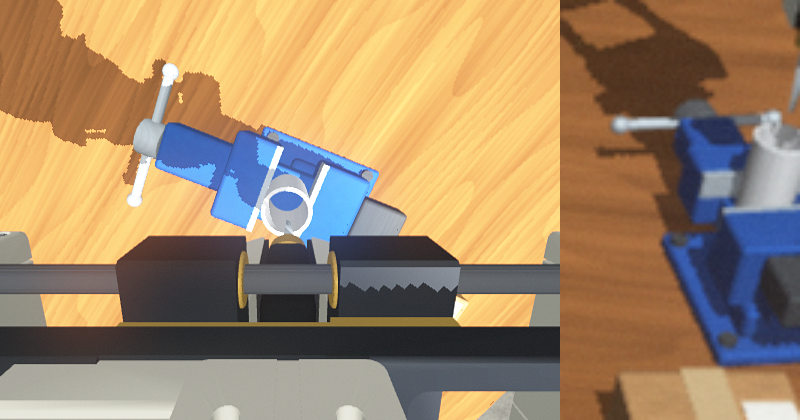

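Call:
send_rows(
  rows=[
    {"x":0.002,"y":-0.002,"z":0.05,"ax":0,"ay":0,"az":0,"jaw":-1},
    {"x":0.002,"y":-0.002,"z":0.1,"ax":0,"ay":0,"az":0,"jaw":-1},
    {"x":0.002,"y":-0.002,"z":0.15,"ax":0,"ay":0,"az":0,"jaw":-1},
    {"x":0.002,"y":-0.002,"z":0.2,"ax":0,"ay":0,"az":0,"jaw":-1},
    {"x":0.002,"y":-0.002,"z":0.25,"ax":0,"ay":0,"az":0,"jaw":-1},
    {"x":0.002,"y":-0.002,"z":0.3,"ax":0,"ay":0,"az":0,"jaw":-1},
    {"x":0.002,"y":-0.002,"z":0.325,"ax":0,"ay":0,"az":0,"jaw":-1},
    {"x":0.002,"y":-0.002,"z":0.325,"ax":0,"ay":0,"az":0,"jaw":-1},
    {"x":0.002,"y":-0.002,"z":0.325,"ax":0,"ay":0,"az":0,"jaw":-1},
    {"x":0.002,"y":-0.002,"z":0.325,"ax":0,"ay":0,"az":0,"jaw":-1},
  ],
)

```text
time: 12.85
tool_pos: [500.4, 413.5, 174.4]
tcp_rot: [3.141, 0.0, 2.18]
contact_force: [1.0, 0.3, -0.3]
grip_width: 19.8
finger_force: 30.0
```

```bash
cat >> h.py <<'E'
VY=np.radians(13.7)
def arc(a): return VY+np.pi-a   # a: clockwise angle from handle side
def off(cmd,c,a,r,yaw=2.18):
    "tool x,y units from commanded xy to circle point"
    t=np.array(c)+r*np.array([np.cos(arc(a)),np.sin(arc(a))])-np.array(cmd)
    return np.array([t@[np.cos(yaw),np.sin(yaw)],t@[np.sin(yaw),-np.cos(yaw)]])/200,t
E
python3 - <<'E'
from h import *
for i in range(4):
    o=bot.get_obs();print(o["tool_pos"],o["contact_force"],o["moment"])
for r in(12.5,13,13.5,14): print(r,off((500.3,413.2),(500.3,413.2),0,r))
print(bot.camera_model("wrist")["cx"])
E
```

```text
[500.38722935 413.4834699  174.40908256] [ 0.95492128  0.33961363 -0.25966521] [-0.05634166 -0.03968867 -0.01518545]
[500.38722935 413.4834699  174.40908256] [ 0.95492128  0.33961363 -0.25966521] [-0.05634166 -0.03968867 -0.01518545]
[500.38722935 413.4834699  174.40908256] [ 0.95492128  0.33961363 -0.25966521] [-0.05634166 -0.03968867 -0.01518545]
[500.38722935 413.4834699  174.40908256] [ 0.95492128  0.33961363 -0.25966521] [-0.05634166 -0.03968867 -0.01518545]
12.5 (array([ 0.02260642, -0.05826834]), array([-12.144364  ,  -2.96047683]))
13 (array([ 0.02351067, -0.06059908]), array([-12.63013856,  -3.0788959 ]))
13.5 (array([ 0.02441493, -0.06292981]), array([-13.11591312,  -3.19731497]))
14 (array([ 0.02531919, -0.06526055]), array([-13.60168768,  -3.31573404]))
287.42316594026954
```

Call:
send_rows(
  rows=[
    {"x":0.004,"y":-0.01,"z":0,"ax":0,"ay":0,"az":0,"jaw":-1},
    {"x":0.008,"y":-0.02,"z":0,"ax":0,"ay":0,"az":0,"jaw":-1},
    {"x":0.012,"y":-0.03,"z":0,"ax":0,"ay":0,"az":0,"jaw":-1},
    {"x":0.016,"y":-0.04,"z":0,"ax":0,"ay":0,"az":0,"jaw":-1},
    {"x":0.02,"y":-0.05,"z":0,"ax":0,"ay":0,"az":0,"jaw":-1},
    {"x":0.022,"y":-0.056,"z":0,"ax":0,"ay":0,"az":0,"jaw":-1},
    {"x":0.0235,"y":-0.0605,"z":0,"ax":0,"ay":0,"az":0,"jaw":-1},
    {"x":0.0235,"y":-0.0605,"z":0,"ax":0,"ay":0,"az":0,"jaw":-1},
    {"x":0.0235,"y":-0.0605,"z":0,"ax":0,"ay":0,"az":0,"jaw":-1},
    {"x":0.0235,"y":-0.0605,"z":0,"ax":0,"ay":0,"az":0,"jaw":-1},
  ],
)

```text
time: 14.1
tool_pos: [487.6, 410.3, 173.9]
tcp_rot: [3.142, -0.0, 2.18]
contact_force: [-0.4, -0.4, -0.2]
grip_width: 19.7
finger_force: 30.0
```

```bash
cat >> h.py <<'E'
def avg(n=4):
    L=[]
    for i in range(n):
        o=bot.get_obs();L.append(np.r_[o["tool_pos"],o["contact_force"],o["moment"]]);
        if i<n-1: bot.capture("top")
    return np.mean(L,0).round(2)
E
python3 -c "
from h import *
print(avg())"
```

```text
[ 4.8763e+02  4.1027e+02  1.7392e+02  2.1000e-01  5.0000e-02 -5.6000e-01
 -7.0000e-02  4.0000e-02  2.0000e-02]
```

Call:
send_rows(
  rows=[
    {"x":0.0003,"y":-0.0008,"z":0,"ax":0,"ay":0,"az":0,"jaw":-1},
    {"x":0.0006,"y":-0.0016,"z":0,"ax":0,"ay":0,"az":0,"jaw":-1},
    {"x":0.0009,"y":-0.0024,"z":0,"ax":0,"ay":0,"az":0,"jaw":-1},
    {"x":0.0012,"y":-0.0032,"z":0,"ax":0,"ay":0,"az":0,"jaw":-1},
    {"x":0.0012,"y":-0.0032,"z":0,"ax":0,"ay":0,"az":0,"jaw":-1},
    {"x":0.0012,"y":-0.0032,"z":0,"ax":0,"ay":0,"az":0,"jaw":-1},
    {"x":0.0012,"y":-0.0032,"z":0,"ax":0,"ay":0,"az":0,"jaw":-1},
    {"x":0.0012,"y":-0.0032,"z":0,"ax":0,"ay":0,"az":0,"jaw":-1},
    {"x":0.0012,"y":-0.0032,"z":0,"ax":0,"ay":0,"az":0,"jaw":-1},
    {"x":0.0012,"y":-0.0032,"z":0,"ax":0,"ay":0,"az":0,"jaw":-1},
  ],
)

```text
time: 15.5
tool_pos: [486.9, 410.1, 174.0]
tcp_rot: [3.141, -0.0, 2.18]
contact_force: [-0.0, 0.2, -0.7]
grip_width: 20.0
finger_force: 30.0
```

```bash
python3 -c "
from h import *
print(avg())"
```

```text
[ 4.8692e+02  4.1011e+02  1.7395e+02 -2.0000e-01 -1.6000e-01 -8.7000e-01
 -5.0000e-02  3.0000e-02  2.0000e-02]
```

Call:
send_rows(
  rows=[
    {"x":0.0003,"y":-0.0008,"z":0,"ax":0,"ay":0,"az":0,"jaw":-1},
    {"x":0.0006,"y":-0.0016,"z":0,"ax":0,"ay":0,"az":0,"jaw":-1},
    {"x":0.0009,"y":-0.0024,"z":0,"ax":0,"ay":0,"az":0,"jaw":-1},
    {"x":0.0012,"y":-0.003,"z":0,"ax":0,"ay":0,"az":0,"jaw":-1},
    {"x":0.0012,"y":-0.003,"z":0,"ax":0,"ay":0,"az":0,"jaw":-1},
    {"x":0.0012,"y":-0.003,"z":0,"ax":0,"ay":0,"az":0,"jaw":-1},
    {"x":0.0012,"y":-0.003,"z":0,"ax":0,"ay":0,"az":0,"jaw":-1},
    {"x":0.0012,"y":-0.003,"z":0,"ax":0,"ay":0,"az":0,"jaw":-1},
    {"x":0.0012,"y":-0.003,"z":0,"ax":0,"ay":0,"az":0,"jaw":-1},
    {"x":0.0012,"y":-0.003,"z":0,"ax":0,"ay":0,"az":0,"jaw":-1},
  ],
)

```text
time: 16.9
tool_pos: [486.3, 410.0, 173.9]
tcp_rot: [3.142, -0.0, 2.18]
contact_force: [-0.8, -0.3, -1.0]
grip_width: 19.6
finger_force: 30.0
```

```bash
python3 -c "
from h import *
print(avg())"
```

```text
[ 4.8628e+02  4.0998e+02  1.7393e+02  1.2000e-01 -8.0000e-02 -9.0000e-01
 -6.0000e-02 -1.0000e-02 -2.0000e-02]
```

Call:
send_rows(
  rows=[
    {"x":0.0003,"y":-0.0008,"z":0,"ax":0,"ay":0,"az":0,"jaw":-1},
    {"x":0.0006,"y":-0.0016,"z":0,"ax":0,"ay":0,"az":0,"jaw":-1},
    {"x":0.0009,"y":-0.0024,"z":0,"ax":0,"ay":0,"az":0,"jaw":-1},
    {"x":0.0012,"y":-0.0032,"z":0,"ax":0,"ay":0,"az":0,"jaw":-1},
    {"x":0.0012,"y":-0.0032,"z":0,"ax":0,"ay":0,"az":0,"jaw":-1},
    {"x":0.0012,"y":-0.0032,"z":0,"ax":0,"ay":0,"az":0,"jaw":-1},
    {"x":0.0012,"y":-0.0032,"z":0,"ax":0,"ay":0,"az":0,"jaw":-1},
    {"x":0.0012,"y":-0.0032,"z":0,"ax":0,"ay":0,"az":0,"jaw":-1},
    {"x":0.0012,"y":-0.0032,"z":0,"ax":0,"ay":0,"az":0,"jaw":-1},
    {"x":0.0012,"y":-0.0032,"z":0,"ax":0,"ay":0,"az":0,"jaw":-1},
  ],
)

```text
time: 18.3
tool_pos: [485.7, 409.8, 174.0]
tcp_rot: [3.141, 0.0, 2.18]
contact_force: [1.6, 0.4, -1.9]
grip_width: 20.1
finger_force: 30.0
```

```bash
python3 -c "
from h import *
print(avg())"
```

```text
[ 4.8571e+02  4.0983e+02  1.7398e+02  1.6000e+00  7.5000e-01 -1.4800e+00
  3.0000e-02 -3.1000e-01 -1.0000e-02]
```

Call:
send_rows(
  rows=[
    {"x":0.0003,"y":-0.0008,"z":0,"ax":0,"ay":0,"az":0,"jaw":-1},
    {"x":0.0006,"y":-0.0016,"z":0,"ax":0,"ay":0,"az":0,"jaw":-1},
    {"x":0.0009,"y":-0.0023,"z":0,"ax":0,"ay":0,"az":0,"jaw":-1},
    {"x":0.0009,"y":-0.0023,"z":0,"ax":0,"ay":0,"az":0,"jaw":-1},
    {"x":0.0009,"y":-0.0023,"z":0,"ax":0,"ay":0,"az":0,"jaw":-1},
    {"x":0.0009,"y":-0.0023,"z":0,"ax":0,"ay":0,"az":0,"jaw":-1},
    {"x":0.0009,"y":-0.0023,"z":0,"ax":0,"ay":0,"az":0,"jaw":-1},
    {"x":0.0009,"y":-0.0023,"z":0,"ax":0,"ay":0,"az":0,"jaw":-1},
    {"x":0.0009,"y":-0.0023,"z":0,"ax":0,"ay":0,"az":0,"jaw":-1},
    {"x":0.0009,"y":-0.0023,"z":0,"ax":0,"ay":0,"az":0,"jaw":-1},
  ],
)

```text
time: 19.7
tool_pos: [485.5, 409.8, 174.0]
tcp_rot: [3.141, 0.0, 2.18]
contact_force: [5.6, 1.9, -2.4]
grip_width: 19.9
finger_force: 30.0
```

```bash
python3 -c "
from h import *
print(avg())"
```

```text
[ 4.8548e+02  4.0977e+02  1.7402e+02  5.1400e+00  1.8100e+00 -2.5400e+00
  2.8000e-01 -1.0200e+00 -1.0000e-02]
```

```bash
cat > step.py <<'E'
import sys,json,os
from h import *
from scipy.optimize import least_squares
# args: tool dx dy (units) just sent, next start deg, next end deg
dx,dy,a0,a1=map(float,sys.argv[1:5]);F=float(sys.argv[5]) if len(sys.argv)>5 else 4
yaw=2.18;K=7.5
L=json.load(open("log.json")) if os.path.exists("log.json") else []
X=np.array([np.cos(yaw),np.sin(yaw)]);Y=np.array([np.sin(yaw),-np.cos(yaw)])
prev=np.array(L[-1]["cmd"]) if L else np.array([485.30,409.68])
cmd=prev+200*(dx*X+dy*Y);v=avg(3)
L.append(dict(cmd=cmd.tolist(),f=v[3:5].tolist()));json.dump(L,open("log.json","w"))
C=np.array([l["cmd"] for l in L]);f=np.array([l["f"] for l in L])
c=np.array([499.69,413.19])
def geo(c):
    u=C-c;u/=np.linalg.norm(u,axis=1)[:,None];return u,-(f*u).sum(1)
def res(p):
    u,fr=geo(p[:2]);T=C-u*np.clip(fr,0,9)[:,None]/K
    return np.r_[(np.linalg.norm(T-p[:2],axis=1)-p[2])/.1,(p[:2]-c)/.6,(p[2]-14.09)/.25]
s=least_squares(res,[*c,14.09]).x;u,fr=geo(s[:2])
tang=f[-1]@np.array([-u[-1][1],u[-1][0]])
print("fit",s.round(2),"Fr",fr[-5:].round(1),"Ft",round(tang,1),"tcp",v[:3],"fz",v[5],"M",v[6:9])
r=s[2]+F/K
for a in np.linspace(a0,a1,11)[1:]:
    print(off(cmd,s[:2],np.radians(a),r)[0].round(4).tolist())
E
python3 step.py 0 0 0 20
```

```text
fit [499.66 413.18  14.1 ] Fr [5.1] Ft -0.2 tcp [485.49 409.76 174.02] fz -2.73 M [ 0.26 -1.03 -0.01]
[0.0021, 0.0017]
[0.0044, 0.0027]
[0.0067, 0.0038]
[0.009, 0.005]
[0.0112, 0.0063]
[0.0133, 0.0077]
[0.0155, 0.0091]
[0.0175, 0.0106]
[0.0195, 0.0122]
[0.0215, 0.0139]
```

Call:
send_rows(
  rows=[
    {"x":0.002,"y":0.0012,"z":0,"ax":0,"ay":0,"az":0,"jaw":-1},
    {"x":0.0044,"y":0.0026,"z":0,"ax":0,"ay":0,"az":0,"jaw":-1},
    {"x":0.0067,"y":0.0038,"z":0,"ax":0,"ay":0,"az":0,"jaw":-1},
    {"x":0.009,"y":0.005,"z":0,"ax":0,"ay":0,"az":0,"jaw":-1},
    {"x":0.0112,"y":0.0063,"z":0,"ax":0,"ay":0,"az":0,"jaw":-1},
    {"x":0.0133,"y":0.0077,"z":0,"ax":0,"ay":0,"az":0,"jaw":-1},
    {"x":0.0155,"y":0.0091,"z":0,"ax":0,"ay":0,"az":0,"jaw":-1},
    {"x":0.0175,"y":0.0106,"z":0,"ax":0,"ay":0,"az":0,"jaw":-1},
    {"x":0.0195,"y":0.0122,"z":0,"ax":0,"ay":0,"az":0,"jaw":-1},
    {"x":0.0215,"y":0.0139,"z":0,"ax":0,"ay":0,"az":0,"jaw":-1},
  ],
)

```text
time: 21.2
tool_pos: [485.2, 414.2, 174.0]
tcp_rot: [-3.141, 0.001, 2.18]
contact_force: [4.5, -2.5, -0.0]
grip_width: 20.0
finger_force: 30.0
```

```bash
python3 step.py 0.0215 0.0139 20 40
```

```text
fit [499.74 412.86  14.08] Fr [5.1 5.2] Ft 1.9 tcp [485.16 414.24 174.01] fz -0.12 M [-0.6  -1.05 -0.  ]
[0.0003, 0.0012]
[0.0021, 0.0029]
[0.0039, 0.0048]
[0.0056, 0.0067]
[0.0072, 0.0086]
[0.0087, 0.0107]
[0.0102, 0.0127]
[0.0117, 0.0148]
[0.013, 0.017]
[0.0143, 0.0192]
```

Call:
send_rows(
  rows=[
    {"x":0.0008,"y":0.0012,"z":0,"ax":0,"ay":0,"az":0,"jaw":-1},
    {"x":0.0022,"y":0.0029,"z":0,"ax":0,"ay":0,"az":0,"jaw":-1},
    {"x":0.0039,"y":0.0048,"z":0,"ax":0,"ay":0,"az":0,"jaw":-1},
    {"x":0.0056,"y":0.0067,"z":0,"ax":0,"ay":0,"az":0,"jaw":-1},
    {"x":0.0072,"y":0.0086,"z":0,"ax":0,"ay":0,"az":0,"jaw":-1},
    {"x":0.0087,"y":0.0107,"z":0,"ax":0,"ay":0,"az":0,"jaw":-1},
    {"x":0.0102,"y":0.0127,"z":0,"ax":0,"ay":0,"az":0,"jaw":-1},
    {"x":0.0117,"y":0.0148,"z":0,"ax":0,"ay":0,"az":0,"jaw":-1},
    {"x":0.013,"y":0.017,"z":0,"ax":0,"ay":0,"az":0,"jaw":-1},
    {"x":0.0143,"y":0.0192,"z":0,"ax":0,"ay":0,"az":0,"jaw":-1},
  ],
)

```text
time: 22.55
tool_pos: [486.1, 418.3, 173.7]
tcp_rot: [-3.139, 0.001, 2.18]
contact_force: [2.2, -4.4, 0.3]
grip_width: 19.7
finger_force: 30.0
```

```bash
python3 step.py 0.0143 0.0192 40 60
```

```text
fit [499.75 412.77  14.07] Fr [5.1 5.2 4.6] Ft 2.1 tcp [486.16 418.4  173.71] fz -0.38 M [-0.79 -0.72  0.03]
[0.0007, 0.0021]
[0.0018, 0.0043]
[0.0029, 0.0067]
[0.0038, 0.009]
[0.0047, 0.0114]
[0.0055, 0.0139]
[0.0062, 0.0163]
[0.0068, 0.0188]
[0.0073, 0.0213]
[0.0077, 0.0238]
```

Call:
send_rows(
  rows=[
    {"x":0.0008,"y":0.0021,"z":0,"ax":0,"ay":0,"az":0,"jaw":-1},
    {"x":0.0018,"y":0.0043,"z":0,"ax":0,"ay":0,"az":0,"jaw":-1},
    {"x":0.0029,"y":0.0067,"z":0,"ax":0,"ay":0,"az":0,"jaw":-1},
    {"x":0.0038,"y":0.009,"z":0,"ax":0,"ay":0,"az":0,"jaw":-1},
    {"x":0.0047,"y":0.0114,"z":0,"ax":0,"ay":0,"az":0,"jaw":-1},
    {"x":0.0055,"y":0.0139,"z":0,"ax":0,"ay":0,"az":0,"jaw":-1},
    {"x":0.0062,"y":0.0163,"z":0,"ax":0,"ay":0,"az":0,"jaw":-1},
    {"x":0.0068,"y":0.0188,"z":0,"ax":0,"ay":0,"az":0,"jaw":-1},
    {"x":0.0073,"y":0.0213,"z":0,"ax":0,"ay":0,"az":0,"jaw":-1},
    {"x":0.0077,"y":0.0238,"z":0,"ax":0,"ay":0,"az":0,"jaw":-1},
  ],
)

```text
time: 23.9
tool_pos: [489.4, 423.5, 173.9]
tcp_rot: [3.142, -0.0, 2.18]
contact_force: [2.6, -4.3, -0.7]
grip_width: 19.8
finger_force: 30.0
```

```bash
python3 step.py 0.0077 0.0238 60 90
```

```text
fit [499.76 412.79  14.08] Fr [5.1 5.2 4.6 3.8] Ft 1.2 tcp [489.48 423.51 173.96] fz -1.13 M [-0.83 -0.38  0.  ]
[0.0006, 0.0039]
[0.0009, 0.0077]
[0.001, 0.0115]
[0.0009, 0.0154]
[0.0006, 0.0192]
[0.0001, 0.023]
[-0.0007, 0.0267]
[-0.0016, 0.0305]
[-0.0027, 0.0341]
[-0.004, 0.0377]
```

Call:
send_rows(
  rows=[
    {"x":0.0006,"y":0.0039,"z":0,"ax":0,"ay":0,"az":0,"jaw":-1},
    {"x":0.0009,"y":0.0077,"z":0,"ax":0,"ay":0,"az":0,"jaw":-1},
    {"x":0.001,"y":0.0115,"z":0,"ax":0,"ay":0,"az":0,"jaw":-1},
    {"x":0.0009,"y":0.0154,"z":0,"ax":0,"ay":0,"az":0,"jaw":-1},
    {"x":0.0006,"y":0.0192,"z":0,"ax":0,"ay":0,"az":0,"jaw":-1},
    {"x":0.0001,"y":0.023,"z":0,"ax":0,"ay":0,"az":0,"jaw":-1},
    {"x":-0.0007,"y":0.0267,"z":0,"ax":0,"ay":0,"az":0,"jaw":-1},
    {"x":-0.0016,"y":0.0305,"z":0,"ax":0,"ay":0,"az":0,"jaw":-1},
    {"x":-0.0027,"y":0.0341,"z":0,"ax":0,"ay":0,"az":0,"jaw":-1},
    {"x":-0.004,"y":0.0377,"z":0,"ax":0,"ay":0,"az":0,"jaw":-1},
  ],
)

```text
time: 25.25
tool_pos: [496.0, 427.1, 173.9]
tcp_rot: [-3.141, -0.0, 2.18]
contact_force: [-1.0, -2.2, -1.0]
grip_width: 19.6
finger_force: 30.0
```

```bash
python3 step.py -0.004 0.0377 90 115
```

```text
fit [499.88 412.84  14.19] Fr [5.1 5.2 4.6 3.7 2.6] Ft 1.5 tcp [496.12 427.07 173.91] fz -1.44 M [-0.63  0.07  0.  ]
[-0.0008, 0.0039]
[-0.0022, 0.0068]
[-0.0037, 0.0096]
[-0.0053, 0.0124]
[-0.007, 0.0151]
[-0.0088, 0.0177]
[-0.0108, 0.0203]
[-0.0129, 0.0228]
[-0.015, 0.0251]
[-0.0173, 0.0274]
```

Call:
send_rows(
  rows=[
    {"x":-0.0004,"y":0.0042,"z":0,"ax":0,"ay":0,"az":0,"jaw":-1},
    {"x":-0.0017,"y":0.0072,"z":0,"ax":0,"ay":0,"az":0,"jaw":-1},
    {"x":-0.0032,"y":0.01,"z":0,"ax":0,"ay":0,"az":0,"jaw":-1},
    {"x":-0.0048,"y":0.0128,"z":0,"ax":0,"ay":0,"az":0,"jaw":-1},
    {"x":-0.0065,"y":0.0155,"z":0,"ax":0,"ay":0,"az":0,"jaw":-1},
    {"x":-0.0083,"y":0.0181,"z":0,"ax":0,"ay":0,"az":0,"jaw":-1},
    {"x":-0.0103,"y":0.0207,"z":0,"ax":0,"ay":0,"az":0,"jaw":-1},
    {"x":-0.0124,"y":0.0232,"z":0,"ax":0,"ay":0,"az":0,"jaw":-1},
    {"x":-0.0145,"y":0.0256,"z":0,"ax":0,"ay":0,"az":0,"jaw":-1},
    {"x":-0.0168,"y":0.0279,"z":0,"ax":0,"ay":0,"az":0,"jaw":-1},
  ],
)

```text
time: 26.6
tool_pos: [502.6, 427.4, 173.9]
tcp_rot: [-3.142, -0.0, 2.18]
contact_force: [-3.5, -4.2, -1.3]
grip_width: 19.8
finger_force: 30.0
```

```bash
python3 step.py -0.0168 0.0279 115 140 4.5
```

```text
fit [499.96 412.83  14.27] Fr [5.2 4.6 3.7 2.6 4.3] Ft 1.8 tcp [502.68 427.39 173.92] fz -0.69 M [-0.88  0.49  0.  ]
[-0.0027, 0.0025]
[-0.0052, 0.0046]
[-0.0078, 0.0065]
[-0.0104, 0.0084]
[-0.0131, 0.0101]
[-0.0159, 0.0118]
[-0.0188, 0.0133]
[-0.0218, 0.0146]
[-0.0248, 0.0159]
[-0.0278, 0.017]
```

Call:
send_rows(
  rows=[
    {"x":-0.0026,"y":0.0025,"z":0,"ax":0,"ay":0,"az":0,"jaw":-1},
    {"x":-0.0052,"y":0.0046,"z":0,"ax":0,"ay":0,"az":0,"jaw":-1},
    {"x":-0.0078,"y":0.0065,"z":0,"ax":0,"ay":0,"az":0,"jaw":-1},
    {"x":-0.0104,"y":0.0084,"z":0,"ax":0,"ay":0,"az":0,"jaw":-1},
    {"x":-0.0131,"y":0.0101,"z":0,"ax":0,"ay":0,"az":0,"jaw":-1},
    {"x":-0.0159,"y":0.0118,"z":0,"ax":0,"ay":0,"az":0,"jaw":-1},
    {"x":-0.0188,"y":0.0133,"z":0,"ax":0,"ay":0,"az":0,"jaw":-1},
    {"x":-0.0218,"y":0.0146,"z":0,"ax":0,"ay":0,"az":0,"jaw":-1},
    {"x":-0.0248,"y":0.0159,"z":0,"ax":0,"ay":0,"az":0,"jaw":-1},
    {"x":-0.0278,"y":0.017,"z":0,"ax":0,"ay":0,"az":0,"jaw":-1},
  ],
)

```text
time: 27.95
tool_pos: [508.0, 425.2, 173.8]
tcp_rot: [-3.141, -0.001, 2.18]
contact_force: [-4.2, -2.5, -1.0]
grip_width: 19.9
finger_force: 30.0
```

```bash
python3 step.py -0.0278 0.017 140 165 4.5
```

```text
fit [499.93 412.85  14.23] Fr [4.6 3.7 2.6 4.3 5. ] Ft 1.8 tcp [507.97 425.18 173.83] fz -0.4 M [-0.6   0.95 -0.02]
[-0.003, 0.0007]
[-0.0061, 0.0016]
[-0.0092, 0.0023]
[-0.0124, 0.0028]
[-0.0156, 0.0032]
[-0.0189, 0.0035]
[-0.0221, 0.0037]
[-0.0253, 0.0037]
[-0.0286, 0.0035]
[-0.0318, 0.0033]
```

Call:
send_rows(
  rows=[
    {"x":-0.003,"y":0.0008,"z":0,"ax":0,"ay":0,"az":0,"jaw":-1},
    {"x":-0.0061,"y":0.0016,"z":0,"ax":0,"ay":0,"az":0,"jaw":-1},
    {"x":-0.0092,"y":0.0023,"z":0,"ax":0,"ay":0,"az":0,"jaw":-1},
    {"x":-0.0124,"y":0.0028,"z":0,"ax":0,"ay":0,"az":0,"jaw":-1},
    {"x":-0.0156,"y":0.0032,"z":0,"ax":0,"ay":0,"az":0,"jaw":-1},
    {"x":-0.0189,"y":0.0035,"z":0,"ax":0,"ay":0,"az":0,"jaw":-1},
    {"x":-0.0221,"y":0.0037,"z":0,"ax":0,"ay":0,"az":0,"jaw":-1},
    {"x":-0.0253,"y":0.0037,"z":0,"ax":0,"ay":0,"az":0,"jaw":-1},
    {"x":-0.0286,"y":0.0035,"z":0,"ax":0,"ay":0,"az":0,"jaw":-1},
    {"x":-0.0318,"y":0.0033,"z":0,"ax":0,"ay":0,"az":0,"jaw":-1},
  ],
)

```text
time: 29.3
tool_pos: [512.3, 420.6, 173.9]
tcp_rot: [-3.142, -0.001, 2.18]
contact_force: [-5.8, 0.4, -1.0]
grip_width: 19.7
finger_force: 30.0
```

```bash
python3 step.py -0.0318 0.0033 165 190 4.5
```

```text
fit [499.89 412.88  14.19] Fr [3.7 2.6 4.3 5.  5.2] Ft 2.2 tcp [512.31 420.52 173.94] fz -0.85 M [-0.2   1.12  0.01]
[-0.0029, -0.0007]
[-0.0061, -0.0012]
[-0.0093, -0.0019]
[-0.0124, -0.0028]
[-0.0154, -0.0037]
[-0.0185, -0.0048]
[-0.0215, -0.0061]
[-0.0244, -0.0074]
[-0.0273, -0.0089]
[-0.0301, -0.0105]
```

Call:
send_rows(
  rows=[
    {"x":-0.003,"y":-0.0005,"z":0,"ax":0,"ay":0,"az":0,"jaw":-1},
    {"x":-0.0061,"y":-0.0012,"z":0,"ax":0,"ay":0,"az":0,"jaw":-1},
    {"x":-0.0093,"y":-0.0019,"z":0,"ax":0,"ay":0,"az":0,"jaw":-1},
    {"x":-0.0124,"y":-0.0028,"z":0,"ax":0,"ay":0,"az":0,"jaw":-1},
    {"x":-0.0154,"y":-0.0037,"z":0,"ax":0,"ay":0,"az":0,"jaw":-1},
    {"x":-0.0185,"y":-0.0048,"z":0,"ax":0,"ay":0,"az":0,"jaw":-1},
    {"x":-0.0215,"y":-0.0061,"z":0,"ax":0,"ay":0,"az":0,"jaw":-1},
    {"x":-0.0244,"y":-0.0074,"z":0,"ax":0,"ay":0,"az":0,"jaw":-1},
    {"x":-0.0273,"y":-0.0089,"z":0,"ax":0,"ay":0,"az":0,"jaw":-1},
    {"x":-0.0301,"y":-0.0105,"z":0,"ax":0,"ay":0,"az":0,"jaw":-1},
  ],
)

```text
time: 30.65
tool_pos: [514.3, 414.8, 174.1]
tcp_rot: [3.14, -0.002, 2.18]
contact_force: [-5.2, 0.8, 0.1]
grip_width: 19.8
finger_force: 30.0
```

```bash
python3 step.py -0.0301 -0.0105 190 215 4.5
```

```text
fit [499.87 412.92  14.16] Fr [2.6 4.3 5.  5.2 5.3] Ft 1.5 tcp [514.32 414.71 174.13] fz -0.1 M [0.2  1.04 0.02]
[-0.0024, -0.0019]
[-0.005, -0.0037]
[-0.0076, -0.0057]
[-0.01, -0.0078]
[-0.0124, -0.0099]
[-0.0147, -0.0122]
[-0.0169, -0.0146]
[-0.019, -0.017]
[-0.0209, -0.0196]
[-0.0228, -0.0222]
```

Call:
send_rows(
  rows=[
    {"x":-0.0025,"y":-0.0018,"z":0,"ax":0,"ay":0,"az":0,"jaw":-1},
    {"x":-0.005,"y":-0.0037,"z":0,"ax":0,"ay":0,"az":0,"jaw":-1},
    {"x":-0.0076,"y":-0.0057,"z":0,"ax":0,"ay":0,"az":0,"jaw":-1},
    {"x":-0.01,"y":-0.0078,"z":0,"ax":0,"ay":0,"az":0,"jaw":-1},
    {"x":-0.0124,"y":-0.0099,"z":0,"ax":0,"ay":0,"az":0,"jaw":-1},
    {"x":-0.0147,"y":-0.0122,"z":0,"ax":0,"ay":0,"az":0,"jaw":-1},
    {"x":-0.0169,"y":-0.0146,"z":0,"ax":0,"ay":0,"az":0,"jaw":-1},
    {"x":-0.019,"y":-0.017,"z":0,"ax":0,"ay":0,"az":0,"jaw":-1},
    {"x":-0.0209,"y":-0.0196,"z":0,"ax":0,"ay":0,"az":0,"jaw":-1},
    {"x":-0.0228,"y":-0.0222,"z":0,"ax":0,"ay":0,"az":0,"jaw":-1},
  ],
)

```text
time: 32.0
tool_pos: [513.7, 408.4, 174.2]
tcp_rot: [3.14, -0.001, 2.18]
contact_force: [-3.8, 3.7, -0.5]
grip_width: 20.1
finger_force: 30.0
```

```bash
python3 step.py -0.0228 -0.0222 215 245 4.5
```

```text
fit [499.86 412.93  14.15] Fr [4.3 5.  5.2 5.3 5. ] Ft 2.1 tcp [513.66 408.37 174.25] fz -0.46 M [ 0.75  0.86 -0.  ]
[-0.0019, -0.0033]
[-0.0038, -0.0067]
[-0.0055, -0.0101]
[-0.007, -0.0137]
[-0.0083, -0.0173]
[-0.0095, -0.021]
[-0.0105, -0.0247]
[-0.0112, -0.0285]
[-0.0118, -0.0324]
[-0.0121, -0.0362]
```

Call:
send_rows(
  rows=[
    {"x":-0.0019,"y":-0.0033,"z":0,"ax":0,"ay":0,"az":0,"jaw":-1},
    {"x":-0.0038,"y":-0.0067,"z":0,"ax":0,"ay":0,"az":0,"jaw":-1},
    {"x":-0.0055,"y":-0.0101,"z":0,"ax":0,"ay":0,"az":0,"jaw":-1},
    {"x":-0.007,"y":-0.0137,"z":0,"ax":0,"ay":0,"az":0,"jaw":-1},
    {"x":-0.0083,"y":-0.0173,"z":0,"ax":0,"ay":0,"az":0,"jaw":-1},
    {"x":-0.0095,"y":-0.021,"z":0,"ax":0,"ay":0,"az":0,"jaw":-1},
    {"x":-0.0105,"y":-0.0247,"z":0,"ax":0,"ay":0,"az":0,"jaw":-1},
    {"x":-0.0112,"y":-0.0285,"z":0,"ax":0,"ay":0,"az":0,"jaw":-1},
    {"x":-0.0118,"y":-0.0324,"z":0,"ax":0,"ay":0,"az":0,"jaw":-1},
    {"x":-0.0121,"y":-0.0362,"z":0,"ax":0,"ay":0,"az":0,"jaw":-1},
  ],
)

```text
time: 33.35
tool_pos: [509.6, 402.1, 174.4]
tcp_rot: [3.139, -0.0, 2.18]
contact_force: [-1.5, 4.1, -0.6]
grip_width: 19.6
finger_force: 30.0
```

```bash
python3 step.py -0.0121 -0.0362 245 275 4.5
```

```text
fit [499.86 412.94  14.15] Fr [5.  5.2 5.3 5.  4.5] Ft 1.8 tcp [509.51 402.   174.4 ] fz -0.65 M [ 0.96  0.37 -0.01]
[-0.0002, -0.0039]
[-0.0001, -0.0077]
[0.0001, -0.0116]
[0.0006, -0.0154]
[0.0012, -0.0192]
[0.0021, -0.023]
[0.0031, -0.0267]
[0.0044, -0.0304]
[0.0058, -0.0339]
[0.0074, -0.0374]
```

Call:
send_rows(
  rows=[
    {"x":-0.0002,"y":-0.0039,"z":0,"ax":0,"ay":0,"az":0,"jaw":-1},
    {"x":-0.0001,"y":-0.0077,"z":0,"ax":0,"ay":0,"az":0,"jaw":-1},
    {"x":0.0001,"y":-0.0116,"z":0,"ax":0,"ay":0,"az":0,"jaw":-1},
    {"x":0.0006,"y":-0.0154,"z":0,"ax":0,"ay":0,"az":0,"jaw":-1},
    {"x":0.0012,"y":-0.0192,"z":0,"ax":0,"ay":0,"az":0,"jaw":-1},
    {"x":0.0021,"y":-0.023,"z":0,"ax":0,"ay":0,"az":0,"jaw":-1},
    {"x":0.0031,"y":-0.0267,"z":0,"ax":0,"ay":0,"az":0,"jaw":-1},
    {"x":0.0044,"y":-0.0304,"z":0,"ax":0,"ay":0,"az":0,"jaw":-1},
    {"x":0.0058,"y":-0.0339,"z":0,"ax":0,"ay":0,"az":0,"jaw":-1},
    {"x":0.0074,"y":-0.0374,"z":0,"ax":0,"ay":0,"az":0,"jaw":-1},
  ],
)

```text
time: 34.7
tool_pos: [503.1, 398.8, 174.5]
tcp_rot: [3.138, 0.0, 2.18]
contact_force: [1.3, 4.9, -0.7]
grip_width: 19.8
finger_force: 30.0
```

```bash
python3 step.py 0.0074 -0.0374 275 305 4.5
```

```text
fit [499.86 412.94  14.15] Fr [5.2 5.3 5.  4.5 4.5] Ft 1.6 tcp [503.04 398.76 174.48] fz -0.51 M [ 1.02 -0.17  0.03]
[0.0018, -0.0035]
[0.0038, -0.0068]
[0.0059, -0.01]
[0.0082, -0.0131]
[0.0107, -0.0161]
[0.0133, -0.0189]
[0.0161, -0.0216]
[0.019, -0.0241]
[0.022, -0.0265]
[0.0252, -0.0288]
```

Call:
send_rows(
  rows=[
    {"x":0.0018,"y":-0.0035,"z":0,"ax":0,"ay":0,"az":0,"jaw":-1},
    {"x":0.0038,"y":-0.0068,"z":0,"ax":0,"ay":0,"az":0,"jaw":-1},
    {"x":0.0059,"y":-0.01,"z":0,"ax":0,"ay":0,"az":0,"jaw":-1},
    {"x":0.0082,"y":-0.0131,"z":0,"ax":0,"ay":0,"az":0,"jaw":-1},
    {"x":0.0107,"y":-0.0161,"z":0,"ax":0,"ay":0,"az":0,"jaw":-1},
    {"x":0.0133,"y":-0.0189,"z":0,"ax":0,"ay":0,"az":0,"jaw":-1},
    {"x":0.0161,"y":-0.0216,"z":0,"ax":0,"ay":0,"az":0,"jaw":-1},
    {"x":0.019,"y":-0.0241,"z":0,"ax":0,"ay":0,"az":0,"jaw":-1},
    {"x":0.022,"y":-0.0265,"z":0,"ax":0,"ay":0,"az":0,"jaw":-1},
    {"x":0.0252,"y":-0.0288,"z":0,"ax":0,"ay":0,"az":0,"jaw":-1},
  ],
)

```text
time: 36.05
tool_pos: [495.3, 399.1, 174.3]
tcp_rot: [3.14, 0.001, 2.18]
contact_force: [3.0, 3.9, 0.5]
grip_width: 19.9
finger_force: 30.0
```

```bash
python3 step.py 0.0252 -0.0288 305 335 4.5
```

```text
fit [499.86 412.94  14.15] Fr [5.3 5.  4.5 4.5 4.6] Ft 1.5 tcp [495.21 399.1  174.25] fz -0.16 M [ 0.74 -0.74  0.04]
[0.0032, -0.002]
[0.0066, -0.0039]
[0.0101, -0.0056]
[0.0136, -0.0071]
[0.0172, -0.0085]
[0.0209, -0.0096]
[0.0247, -0.0106]
[0.0285, -0.0113]
[0.0323, -0.0119]
[0.0361, -0.0122]
```

Call:
send_rows(
  rows=[
    {"x":0.0032,"y":-0.002,"z":0,"ax":0,"ay":0,"az":0,"jaw":-1},
    {"x":0.0066,"y":-0.0039,"z":0,"ax":0,"ay":0,"az":0,"jaw":-1},
    {"x":0.0101,"y":-0.0056,"z":0,"ax":0,"ay":0,"az":0,"jaw":-1},
    {"x":0.0136,"y":-0.0071,"z":0,"ax":0,"ay":0,"az":0,"jaw":-1},
    {"x":0.0172,"y":-0.0085,"z":0,"ax":0,"ay":0,"az":0,"jaw":-1},
    {"x":0.0209,"y":-0.0096,"z":0,"ax":0,"ay":0,"az":0,"jaw":-1},
    {"x":0.0247,"y":-0.0106,"z":0,"ax":0,"ay":0,"az":0,"jaw":-1},
    {"x":0.0285,"y":-0.0113,"z":0,"ax":0,"ay":0,"az":0,"jaw":-1},
    {"x":0.0323,"y":-0.0119,"z":0,"ax":0,"ay":0,"az":0,"jaw":-1},
    {"x":0.0361,"y":-0.0122,"z":0,"ax":0,"ay":0,"az":0,"jaw":-1},
  ],
)

```text
time: 37.4
tool_pos: [488.8, 403.3, 174.1]
tcp_rot: [3.141, 0.001, 2.18]
contact_force: [4.3, 2.1, 0.2]
grip_width: 19.7
finger_force: 30.0
```

```bash
python3 step.py 0.0361 -0.0122 335 366 4.5
```

```text
fit [499.86 412.94  14.15] Fr [5.  4.5 4.5 4.6 4.6] Ft 1.8 tcp [488.71 403.35 174.05] fz 0.16 M [ 0.28 -1.    0.03]
[0.004, -0.0002]
[0.008, -0.0001]
[0.012, 0.0002]
[0.0159, 0.0006]
[0.0199, 0.0014]
[0.0237, 0.0023]
[0.0276, 0.0034]
[0.0313, 0.0047]
[0.035, 0.0062]
[0.0386, 0.008]
```

Call:
send_rows(
  rows=[
    {"x":0.004,"y":-0.0002,"z":0,"ax":0,"ay":0,"az":0,"jaw":-1},
    {"x":0.008,"y":-0.0001,"z":0,"ax":0,"ay":0,"az":0,"jaw":-1},
    {"x":0.012,"y":0.0002,"z":0,"ax":0,"ay":0,"az":0,"jaw":-1},
    {"x":0.0159,"y":0.0006,"z":0,"ax":0,"ay":0,"az":0,"jaw":-1},
    {"x":0.0199,"y":0.0014,"z":0,"ax":0,"ay":0,"az":0,"jaw":-1},
    {"x":0.0237,"y":0.0023,"z":0,"ax":0,"ay":0,"az":0,"jaw":-1},
    {"x":0.0276,"y":0.0034,"z":0,"ax":0,"ay":0,"az":0,"jaw":-1},
    {"x":0.0313,"y":0.0047,"z":0,"ax":0,"ay":0,"az":0,"jaw":-1},
    {"x":0.035,"y":0.0062,"z":0,"ax":0,"ay":0,"az":0,"jaw":-1},
    {"x":0.0386,"y":0.008,"z":0,"ax":0,"ay":0,"az":0,"jaw":-1},
  ],
)

```text
time: 38.75
tool_pos: [485.5, 410.0, 173.8]
tcp_rot: [-3.141, 0.002, 2.18]
contact_force: [5.9, -1.3, -0.4]
grip_width: 19.7
finger_force: 30.0
```

```bash
python3 step.py 0.0386 0.008 366 366; python3 -c "
from h import *
print(goal([499.9,413,239],down(2.18),bot.get_obs()))"
```

```text
fit [499.88 412.94  14.14] Fr [4.5 4.5 4.6 4.6 5.2] Ft 1.3 tcp [485.45 410.11 173.81] fz -0.58 M [-0.22 -1.07  0.02]
[-0.0002, 0.0003]
[-0.0002, 0.0003]
[-0.0002, 0.0003]
[-0.0002, 0.0003]
[-0.0002, 0.0003]
[-0.0002, 0.0003]
[-0.0002, 0.0003]
[-0.0002, 0.0003]
[-0.0002, 0.0003]
[-0.0002, 0.0003]
(array([-0.0302,  0.0672, -0.3259]), array([-0.0006,  0.0014, -0.0001]))
```

Call:
send_rows(
  rows=[
    {"x":-0.01,"y":0.022,"z":0,"ax":0,"ay":0,"az":0,"jaw":-1},
    {"x":-0.02,"y":0.045,"z":0,"ax":0,"ay":0,"az":0,"jaw":-1},
    {"x":-0.03,"y":0.067,"z":0,"ax":0,"ay":0,"az":0,"jaw":-1},
    {"x":-0.03,"y":0.067,"z":0,"ax":0,"ay":0,"az":0,"jaw":-1},
    {"x":-0.03,"y":0.067,"z":-0.1,"ax":0,"ay":0,"az":0,"jaw":-1},
    {"x":-0.03,"y":0.067,"z":-0.2,"ax":0,"ay":0,"az":0,"jaw":-1},
    {"x":-0.03,"y":0.067,"z":-0.33,"ax":0,"ay":0,"az":0,"jaw":-1},
    {"x":-0.03,"y":0.067,"z":-0.33,"ax":0,"ay":0,"az":0,"jaw":-1},
    {"x":-0.03,"y":0.067,"z":-0.33,"ax":0,"ay":0,"az":0,"jaw":-1},
    {"x":-0.03,"y":0.067,"z":-0.33,"ax":0,"ay":0,"az":0,"jaw":-1},
  ],
)

```text
time: 40.1
tool_pos: [499.0, 413.4, 238.4]
tcp_rot: [-3.139, -0.0, 2.18]
contact_force: [0.4, -1.1, -1.1]
grip_width: 20.0
finger_force: 30.0
```

```bash
python3 -c "
from h import *
o=bot.get_obs();print(o['tool_pos'],goal([610.4,137.6,239],down(2.18),o))"
```

```text
[498.99607486 413.39033295 238.41489938] (array([-1.4496, -0.3323, -0.0023]), array([-0.0024, -0.0001,  0.0001]))
```

Call:
send_rows(
  rows=[
    {"x":-0.25,"y":-0.06,"z":0,"ax":0,"ay":0,"az":0,"jaw":-1},
    {"x":-0.5,"y":-0.12,"z":0,"ax":0,"ay":0,"az":0,"jaw":-1},
    {"x":-0.75,"y":-0.18,"z":0,"ax":0,"ay":0,"az":0,"jaw":-1},
    {"x":-0.95,"y":-0.24,"z":0,"ax":0,"ay":0,"az":0,"jaw":-1},
    {"x":-0.95,"y":-0.3,"z":0,"ax":0,"ay":0,"az":0,"jaw":-1},
    {"x":-0.95,"y":-0.33,"z":0,"ax":0,"ay":0,"az":0,"jaw":-1},
    {"x":-0.95,"y":-0.33,"z":0,"ax":0,"ay":0,"az":0,"jaw":-1},
    {"x":-0.95,"y":-0.33,"z":0,"ax":0,"ay":0,"az":0,"jaw":-1},
    {"x":-0.95,"y":-0.33,"z":0,"ax":0,"ay":0,"az":0,"jaw":-1},
    {"x":-0.95,"y":-0.33,"z":0,"ax":0,"ay":0,"az":0,"jaw":-1},
  ],
)

```text
time: 41.35
tool_pos: [554.1, 220.5, 239.8]
tcp_rot: [-3.142, -0.0, 2.181]
contact_force: [0.4, -0.3, -1.1]
grip_width: 19.7
finger_force: 30.0
```

Call:
send_rows(
  rows=[
    {"x":-0.15,"y":0,"z":0,"ax":0,"ay":0,"az":0,"jaw":-1},
    {"x":-0.3,"y":0,"z":0,"ax":0,"ay":0,"az":0,"jaw":-1},
    {"x":-0.43,"y":0,"z":0,"ax":0,"ay":0,"az":0,"jaw":-1},
    {"x":-0.5,"y":0,"z":0,"ax":0,"ay":0,"az":0,"jaw":-1},
    {"x":-0.5,"y":0,"z":0,"ax":0,"ay":0,"az":0,"jaw":-1},
    {"x":-0.5,"y":0,"z":0,"ax":0,"ay":0,"az":0,"jaw":-1},
    {"x":-0.5,"y":0,"z":0,"ax":0,"ay":0,"az":0,"jaw":-1},
    {"x":-0.5,"y":0,"z":0,"ax":0,"ay":0,"az":0,"jaw":-1},
    {"x":-0.5,"y":0,"z":0,"ax":0,"ay":0,"az":0,"jaw":-1},
    {"x":-0.5,"y":0,"z":0,"ax":0,"ay":0,"az":0,"jaw":-1},
  ],
)

```text
time: 42.6
tool_pos: [611.3, 138.3, 240.0]
tcp_rot: [3.141, -0.0, 2.18]
contact_force: [0.5, 0.2, -0.6]
grip_width: 19.8
finger_force: 30.0
```

```bash
python3 -c "
from h import *
print(avg(3));o=bot.get_obs();print(o['tool_pos'],o['tcp_rot'],goal([610.4,137.6,75.5],down(2.18),o))
o,p,d=snap('wrist','w4');cv2.imwrite('pics/w4z.png',cv2.resize(p[140:290,200:380,::-1],None,fx=3,fy=3))"
```

```text
[ 6.1132e+02  1.3819e+02  2.3994e+02  2.4000e-01 -3.0000e-02 -1.0200e+00
 -6.0000e-02  2.0000e-02 -2.0000e-02]
[611.33873463 138.13480722 239.9219435 ] [ 3.14154931e+00 -3.95896697e-05  2.18007790e+00] (array([ 5.000e-04, -5.400e-03,  8.221e-01]), array([ 0.    , -0.    ,  0.0001]))
```

View pics/w4z.png

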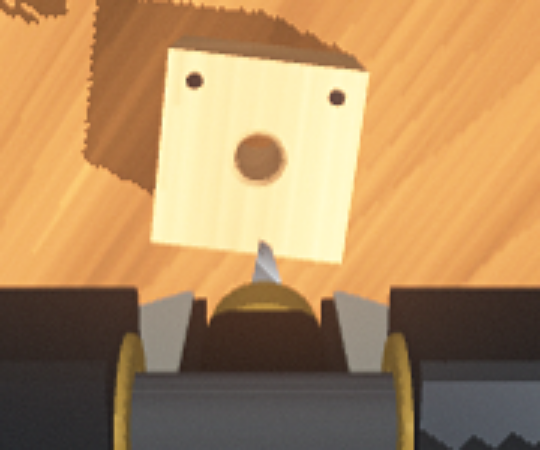

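The hole is at full-picture pixel (286.3,192.7) and the blade tip at (287.3,220.7).

```bash
python3 -c "
from h import *
o=bot.get_obs();print(plane('wrist',[(286.3,192.7)],64,o),plane('wrist',[(287.3,220.7)],o['tool_pos'][2]-69,o),o['tool_pos'])"
```

```text
[[611.51337232 136.63079444  64.        ]] [[612.06672579 137.73676885 170.92121962]] [611.37539308 138.11199489 239.92121962]
```

Call:
send_rows(
  rows=[
    {"x":-0.0014,"y":-0.005,"z":0,"ax":0,"ay":0,"az":0,"jaw":-1},
    {"x":-0.0014,"y":-0.005,"z":0.15,"ax":0,"ay":0,"az":0,"jaw":-1},
    {"x":-0.0014,"y":-0.005,"z":0.3,"ax":0,"ay":0,"az":0,"jaw":-1},
    {"x":-0.0014,"y":-0.005,"z":0.45,"ax":0,"ay":0,"az":0,"jaw":-1},
    {"x":-0.0014,"y":-0.005,"z":0.6,"ax":0,"ay":0,"az":0,"jaw":-1},
    {"x":-0.0014,"y":-0.005,"z":0.7,"ax":0,"ay":0,"az":0,"jaw":-1},
    {"x":-0.0014,"y":-0.005,"z":0.77,"ax":0,"ay":0,"az":0,"jaw":-1},
    {"x":-0.0014,"y":-0.005,"z":0.8,"ax":0,"ay":0,"az":0,"jaw":-1},
    {"x":-0.0014,"y":-0.005,"z":0.815,"ax":0,"ay":0,"az":0,"jaw":-1},
    {"x":-0.0014,"y":-0.005,"z":0.822,"ax":0,"ay":0,"az":0,"jaw":-1},
  ],
)

```text
time: 44.0
tool_pos: [611.1, 137.4, 76.1]
tcp_rot: [3.14, 0.001, 2.18]
contact_force: [-0.0, -0.3, -1.0]
grip_width: 19.4
finger_force: 30.0
```

```bash
python3 -c "
from h import *
print(avg(3))"
```

```text
[ 6.1100e+02  1.3737e+02  7.6010e+01 -3.1000e-01  1.1000e-01 -8.0000e-01
 -6.0000e-02  6.0000e-02 -2.0000e-02]
```

Call:
send_rows(
  rows=[
    {"x":0,"y":0,"z":0.003,"ax":0,"ay":0,"az":0,"jaw":-1},
    {"x":0,"y":0,"z":0.005,"ax":0,"ay":0,"az":0,"jaw":-1},
    {"x":0,"y":0,"z":0.005,"ax":0,"ay":0,"az":0,"jaw":-1},
    {"x":0,"y":0,"z":0.005,"ax":0,"ay":0,"az":0,"jaw":-0.5},
    {"x":0,"y":0,"z":0.005,"ax":0,"ay":0,"az":0,"jaw":0},
    {"x":0,"y":0,"z":0.005,"ax":0,"ay":0,"az":0,"jaw":0.5},
    {"x":0,"y":0,"z":0.005,"ax":0,"ay":0,"az":0,"jaw":0.5},
    {"x":0,"y":0,"z":0.005,"ax":0,"ay":0,"az":0,"jaw":0.5},
    {"x":0,"y":0,"z":0.005,"ax":0,"ay":0,"az":0,"jaw":0.5},
    {"x":0,"y":0,"z":0.005,"ax":0,"ay":0,"az":0,"jaw":0.5},
  ],
)

```text
time: 45.35
tool_pos: [610.7, 137.3, 74.5]
tcp_rot: [3.141, -0.0, 2.18]
contact_force: [-0.6, -0.1, 0.4]
grip_width: 68.8
finger_force: 0.0
```

Call:
send_rows(
  rows=[
    {"x":0,"y":0,"z":-0.1,"ax":0,"ay":0,"az":0,"jaw":0.5},
    {"x":0,"y":0,"z":-0.25,"ax":0,"ay":0,"az":0,"jaw":0.5},
    {"x":0,"y":0,"z":-0.5,"ax":0,"ay":0,"az":0,"jaw":0.5},
    {"x":0,"y":0,"z":-0.75,"ax":0,"ay":0,"az":0,"jaw":0.5},
    {"x":0,"y":0,"z":-0.9,"ax":0,"ay":0,"az":0,"jaw":0.5},
    {"x":0,"y":0,"z":-0.9,"ax":0,"ay":0,"az":0,"jaw":0.5},
    {"x":0,"y":0,"z":-0.9,"ax":0,"ay":0,"az":0,"jaw":0.5},
    {"x":0,"y":0,"z":-0.9,"ax":0,"ay":0,"az":0,"jaw":0.5},
    {"x":0,"y":0,"z":-0.9,"ax":0,"ay":0,"az":0,"jaw":0.5},
    {"x":0,"y":0,"z":-0.9,"ax":0,"ay":0,"az":0,"jaw":0.5},
  ],
)

```text
time: 46.6
tool_pos: [610.6, 137.3, 253.9]
tcp_rot: [-3.141, -0.001, 2.18]
contact_force: [0.2, 0.1, 0.5]
grip_width: 68.7
finger_force: 0.0
```

```bash
cat > rings.py <<'E'
from h import *
import sys
fn=sys.argv[1]
o,p,d=snap("top",fn);P=cloud("top",d)
hsv=cv2.cvtColor(p,cv2.COLOR_RGB2HSV)
m=((hsv[...,1]<60)&(hsv[...,2]>110)).astype(np.uint8);m[:,:195]=0;m[:190]=0;m[300:]=0;m[:,355:]=0
m=cv2.morphologyEx(m,cv2.MORPH_CLOSE,np.ones((3,3)))
for c in cv2.findContours(m,0,1)[0]:
    a=cv2.contourArea(c)
    if a<60: continue
    (u,v),r=cv2.minEnclosingCircle(c);print(round(u,1),round(v,1),"r",round(r,1),a,plane("top",(u,v),20)[0].round(1))
E
python3 rings.py top1
```

```text
292.7 274.5 r 7.7 165.0 [417.6 -59.7  20. ]
281.8 252.2 r 7.5 153.0 [485.4 -25.5  20. ]
214.0 268.0 r 36.4 1661.0 [434.6 182.3  20. ]
218.5 219.5 r 17.7 266.5 [584.1 171.8  20. ]
274.5 212.3 r 7.2 132.5 [608.5  -1.5  20. ]
323.0 201.0 r 7.3 140.5 [ 645.8 -152.    20. ]
207.0 192.0 r 12.2 74.5 [669.6 209.5  20. ]
```

View pics/top1.png

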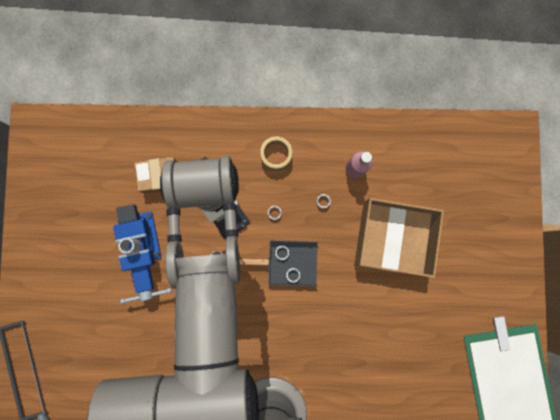

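Top view: rings b and c have not moved, ring a is hidden by the arm, and the tray is as before. Next is ring a, with yaw π so the fingers close along y.

```bash
python3 -c "
from h import *
o=bot.get_obs();print(goal([465,174,160],down(np.pi),o))
o,p,d=snap('scene','s3')"
```

```text
(array([ 0.5669, -0.492 ,  0.4712]), array([-2.000e-04, -5.000e-04, -9.181e-01]))
```

Call:
send_rows(
  rows=[
    {"x":0.2,"y":-0.17,"z":0,"ax":0,"ay":0,"az":-0.17,"jaw":0.5},
    {"x":0.4,"y":-0.34,"z":0,"ax":0,"ay":0,"az":-0.34,"jaw":0.5},
    {"x":0.567,"y":-0.492,"z":0.1,"ax":0,"ay":0,"az":-0.5,"jaw":0.5},
    {"x":0.567,"y":-0.492,"z":0.3,"ax":0,"ay":0,"az":-0.65,"jaw":0.5},
    {"x":0.567,"y":-0.492,"z":0.47,"ax":0,"ay":0,"az":-0.8,"jaw":0.5},
    {"x":0.567,"y":-0.492,"z":0.47,"ax":0,"ay":0,"az":-0.918,"jaw":0.5},
    {"x":0.567,"y":-0.492,"z":0.47,"ax":0,"ay":0,"az":-0.918,"jaw":0.5},
    {"x":0.567,"y":-0.492,"z":0.47,"ax":0,"ay":0,"az":-0.918,"jaw":0.5},
    {"x":0.567,"y":-0.492,"z":0.47,"ax":0,"ay":0,"az":-0.918,"jaw":0.5},
    {"x":0.567,"y":-0.492,"z":0.47,"ax":0,"ay":0,"az":-0.918,"jaw":0.5},
  ],
)

```text
time: 47.95
tool_pos: [465.2, 174.0, 160.8]
tcp_rot: [3.141, 0.001, 3.141]
contact_force: [1.0, -0.3, 0.1]
grip_width: 69.0
finger_force: 0.0
```

```bash
cat > wr.py <<'E'
from h import *
import sys
fn=sys.argv[1]
o,p,d=snap("wrist",fn);P=cloud("wrist",d,o);Z=P[...,2]
print("tcp",o["tool_pos"].round(1),o["tcp_rot"].round(3))
m=((Z>11)&(Z<32)).astype(np.uint8)
for c in cv2.findContours(m,0,cv2.CHAIN_APPROX_NONE)[0]:
    if cv2.contourArea(c)<300: continue
    c=c[:,0];z=np.percentile(Z[c[:,1],c[:,0]],80);k=np.zeros_like(m);cv2.drawContours(k,[c[:,None]],0,1,-1)
    top=np.percentile(Z[(k>0)&(m>0)],90);q=plane("wrist",c,top,o);cc,r=circ(q)
    print("px",c.mean(0).round(),"ztop",top.round(1),"centre",cc.round(1),"r",r.round(1))
    if abs(r-21)<2.5:print("  goal z=4",goal([*cc,4],down(np.pi),o)[0])
E
python3 wr.py w5
```

```text
tcp [465.2 174.  160.8] [3.141e+00 1.000e-03 3.141e+00]
px [248. 308.] ztop 30.3 centre [598.4 134.3] r 35.0
px [120. 217.] ztop 30.0 centre [482.   17.3] r 13.2
px [ 83. 217.] ztop 20.8 centre [483.9 -23.8] r 21.4
  goal z=4 [-0.0935 -0.9893  0.7839]
px [484. 215.] ztop 18.5 centre [482.6 368.3] r 22.7
  goal z=4 [-0.0856  0.9711  0.7843]
px [286. 202.] ztop 24.2 centre [468.2 173.4] r 20.6
  goal z=4 [-0.0143 -0.0034  0.784 ]
px [ 34. 147.] ztop 22.9 centre [417.5 -57.4] r 22.5
  goal z=4 [ 0.2384 -1.1578  0.7836]
px [112. 150.] ztop 30.3 centre [420.3  20. ] r 55.6
```

View pics/w5.png

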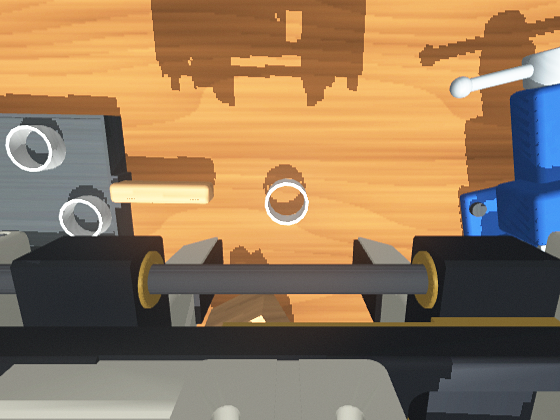

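The wrist view shows ring a (the 24 mm one) at (286,202) and the tray with its handle to the left. I'll grasp it now.

Call:
send_rows(
  rows=[
    {"x":-0.014,"y":-0.003,"z":0.2,"ax":0,"ay":0,"az":0,"jaw":0.5},
    {"x":-0.014,"y":-0.003,"z":0.45,"ax":0,"ay":0,"az":0,"jaw":0.5},
    {"x":-0.014,"y":-0.003,"z":0.65,"ax":0,"ay":0,"az":0,"jaw":0.5},
    {"x":-0.014,"y":-0.003,"z":0.74,"ax":0,"ay":0,"az":0,"jaw":0.5},
    {"x":-0.014,"y":-0.003,"z":0.774,"ax":0,"ay":0,"az":0,"jaw":0.5},
    {"x":-0.014,"y":-0.003,"z":0.774,"ax":0,"ay":0,"az":0,"jaw":0.5},
    {"x":-0.014,"y":-0.003,"z":0.774,"ax":0,"ay":0,"az":0,"jaw":-0.1},
    {"x":-0.014,"y":-0.003,"z":0.774,"ax":0,"ay":0,"az":0,"jaw":-0.2},
    {"x":-0.014,"y":-0.003,"z":0.774,"ax":0,"ay":0,"az":0,"jaw":-0.2},
    {"x":-0.014,"y":-0.003,"z":0.774,"ax":0,"ay":0,"az":0,"jaw":-0.2},
  ],
)

```text
time: 49.25
tool_pos: [468.2, 173.5, 6.2]
tcp_rot: [3.141, 0.001, 3.141]
contact_force: [-0.8, 0.4, 4.1]
grip_width: 41.3
finger_force: 30.0
```

```bash
python3 -c "
from h import *
o=bot.get_obs();print(o['tool_pos'],o['grip_width'],o['finger_force'],o['contact_force'])
print(plane('scene',[(0,0)],0)*0, goal([502,-112,100],down(np.pi),o),goal([455,-112,100],down(np.pi),o))"
```

```text
[468.19940345 173.51552038   6.22504351] 41.307532548569505 30.00076174736023 [-0.82168459  0.39485896  4.07617471]
[[-0. -0.  0.]] (array([-0.1696, -1.4274, -0.4691]), array([ 0.0002,  0.0009, -0.0001])) (array([ 0.0654, -1.4275, -0.4693]), array([ 0.0002,  0.0009, -0.0001]))
```

Call:
send_rows(
  rows=[
    {"x":0,"y":0,"z":-0.2,"ax":0,"ay":0,"az":0,"jaw":-0.2},
    {"x":0,"y":-0.1,"z":-0.4,"ax":0,"ay":0,"az":0,"jaw":-0.2},
    {"x":-0.04,"y":-0.3,"z":-0.47,"ax":0,"ay":0,"az":0,"jaw":-0.2},
    {"x":-0.08,"y":-0.5,"z":-0.47,"ax":0,"ay":0,"az":0,"jaw":-0.2},
    {"x":-0.12,"y":-0.7,"z":-0.47,"ax":0,"ay":0,"az":0,"jaw":-0.2},
    {"x":-0.144,"y":-0.9,"z":-0.47,"ax":0,"ay":0,"az":0,"jaw":-0.2},
    {"x":-0.144,"y":-1,"z":-0.47,"ax":0,"ay":0,"az":0,"jaw":-0.2},
    {"x":-0.144,"y":-1,"z":-0.47,"ax":0,"ay":0,"az":0,"jaw":-0.2},
    {"x":-0.144,"y":-1,"z":-0.47,"ax":0,"ay":0,"az":0,"jaw":-0.2},
    {"x":-0.144,"y":-1,"z":-0.47,"ax":0,"ay":0,"az":0,"jaw":-0.2},
  ],
)

```text
time: 50.5
tool_pos: [496.6, -25.7, 99.7]
tcp_rot: [3.141, -0.0, -3.141]
contact_force: [-0.4, 0.1, -0.4]
grip_width: 41.6
finger_force: 30.0
```

```bash
python3 -c "
from h import *
o,p,d=snap('top','top2');P=cloud('top',d);Z=P[...,2]
print(o['grip_width'],o['finger_force'])
# tray floor dark mask
hsv=cv2.cvtColor(p,cv2.COLOR_RGB2HSV);m=((hsv[...,2]<75)).astype(np.uint8);m[:,:265]=0;m[:,325:]=0;m[:236]=0;m[295:]=0
c=max(cv2.findContours(m,0,1)[0],key=cv2.contourArea);print(c[:,0].min(0),c[:,0].max(0));print(cv2.minAreaRect(plane('top',c[:,0],15)[:,:2].astype(np.float32)))
print(plane('top',[(316,c[:,0,1].min()+0.),(316,c[:,0,1].max()+0.)],3))
print(goal([497,-112,60],down(np.pi),o))
cv2.imwrite('pics/t2z.png',cv2.resize(p[180:310,200:380,::-1],None,fx=4,fy=4))"
```

```text
41.649223766052316 29.999873489141464
[268 237] [317 293]
((447.2579345703125, -58.94255065917969), (172.39976501464844, 151.31517028808594), 0.22983795404434204)
[[ 534.16214826 -132.3526807     3.        ]
 [ 360.71258547 -133.08009252    3.        ]]
(array([-0.0018, -0.4317,  0.1984]), array([ 0.0002, -0.0001,  0.001 ]))
```

View pics/t2z.png

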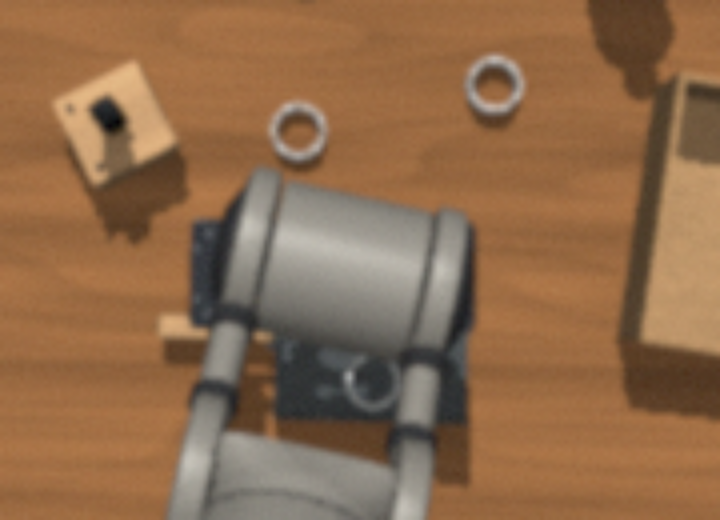

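The crop shows the scraper standing in its block and both remaining rings in place. The tray nose edge is at about u=316.5. I'll measure the tray walls with the wrist depth.

```bash
python3 -c "
from h import *
print(plane('top',[(316.5,285),(269.3,284.5)],3))
d=np.load('pics/top0.npy');P=cloud('top',d).reshape(-1,3)
q=P[(P[:,2]>24)&(P[:,2]<36)&(P[:,0]>370)&(P[:,0]<540)&(P[:,1]<30)&(P[:,1]>-150)]
h=np.histogram(q[:,0],np.arange(376,536,4));print(list(zip(h[1].astype(int),h[0])))
f=P[(P[:,2]>-2)&(P[:,2]<12)&(P[:,0]>440)&(P[:,0]<470)];
o,p,d=snap('wrist','w6');P=cloud('wrist',d,o).reshape(-1,3)
q=P[(P[:,2]>24)&(P[:,2]<36)&(P[:,0]>370)&(P[:,0]<540)&(P[:,1]<30)&(P[:,1]>-150)]
print(len(q),np.percentile(q[:,0],[1,99]),np.percentile(q[:,1],[1,99]))
"
```

```text
[[ 385.2945285  -134.52866868    3.        ]
 [ 385.09645203   11.92954659    3.        ]]
[(np.int64(376), np.int64(0)), (np.int64(380), np.int64(0)), (np.int64(384), np.int64(15)), (np.int64(388), np.int64(43)), (np.int64(392), np.int64(1)), (np.int64(396), np.int64(2)), (np.int64(400), np.int64(6)), (np.int64(404), np.int64(5)), (np.int64(408), np.int64(2)), (np.int64(412), np.int64(3)), (np.int64(416), np.int64(2)), (np.int64(420), np.int64(1)), (np.int64(424), np.int64(2)), (np.int64(428), np.int64(2)), (np.int64(432), np.int64(1)), (np.int64(436), np.int64(3)), (np.int64(440), np.int64(3)), (np.int64(444), np.int64(3)), (np.int64(448), np.int64(4)), (np.int64(452), np.int64(3)), (np.int64(456), np.int64(3)), (np.int64(460), np.int64(1)), (np.int64(464), np.int64(7)), (np.int64(468), np.int64(4)), (np.int64(472), np.int64(1)), (np.int64(476), np.int64(3)), (np.int64(480), np.int64(3)), (np.int64(484), np.int64(1)), (np.int64(488), np.int64(1)), (np.int64(492), np.int64(2)), (np.int64(496), np.int64(2)), (np.int64(500), np.int64(2)), (np.int64(504), np.int64(1)), (np.int64(508), np.int64(1)), (np.int64(512), np.int64(1)), (np.int64(516), np.int64(2)), (np.int64(520), np.int64(48)), (np.int64(524), np.int64(0)), (np.int64(528), np.int64(0))]
3122 [386.62905064 523.54873679] [-132.55926005   24.75232543]
```

Call:
send_rows(
  rows=[
    {"x":0,"y":-0.2,"z":0,"ax":0,"ay":0,"az":0,"jaw":-0.2},
    {"x":0,"y":-0.4,"z":0,"ax":0,"ay":0,"az":0,"jaw":-0.2},
    {"x":0,"y":-0.4,"z":0,"ax":0,"ay":0,"az":0,"jaw":-0.2},
    {"x":0,"y":-0.4,"z":0.2,"ax":0,"ay":0,"az":0,"jaw":-0.2},
    {"x":0,"y":-0.4,"z":0.35,"ax":0,"ay":0,"az":0,"jaw":-0.2},
    {"x":0,"y":-0.4,"z":0.42,"ax":0,"ay":0,"az":0,"jaw":-0.2},
    {"x":0,"y":-0.4,"z":0.446,"ax":0,"ay":0,"az":0,"jaw":-0.2},
    {"x":0,"y":-0.4,"z":0.446,"ax":0,"ay":0,"az":0,"jaw":-0.2},
    {"x":0,"y":-0.4,"z":0.446,"ax":0,"ay":0,"az":0,"jaw":0.1},
    {"x":0,"y":-0.4,"z":0.446,"ax":0,"ay":0,"az":0,"jaw":0.2},
  ],
)

```text
time: 51.85
tool_pos: [497.1, -106.8, 11.3]
tcp_rot: [-3.141, 0.001, 3.141]
contact_force: [-0.5, 0.2, -0.8]
grip_width: 54.0
finger_force: 0.0
```

```bash
python3 -c "
from h import *
o=bot.get_obs();print(goal([646,-152,160],down(np.pi),o))"
```

```text
(array([-0.7454, -0.2263, -0.7425]), array([-0.0004,  0.0014, -0.0002]))
```

Up, then over to ring c.

Call:
send_rows(
  rows=[
    {"x":0,"y":0,"z":-0.12,"ax":0,"ay":0,"az":0,"jaw":0.2},
    {"x":0,"y":0,"z":-0.35,"ax":0,"ay":0,"az":0,"jaw":0.3},
    {"x":-0.1,"y":-0.02,"z":-0.6,"ax":0,"ay":0,"az":0,"jaw":0.5},
    {"x":-0.3,"y":-0.1,"z":-0.74,"ax":0,"ay":0,"az":0,"jaw":0.5},
    {"x":-0.5,"y":-0.2,"z":-0.74,"ax":0,"ay":0,"az":0,"jaw":0.5},
    {"x":-0.7,"y":-0.226,"z":-0.74,"ax":0,"ay":0,"az":0,"jaw":0.5},
    {"x":-0.745,"y":-0.226,"z":-0.74,"ax":0,"ay":0,"az":0,"jaw":0.5},
    {"x":-0.745,"y":-0.226,"z":-0.74,"ax":0,"ay":0,"az":0,"jaw":0.5},
    {"x":-0.745,"y":-0.226,"z":-0.74,"ax":0,"ay":0,"az":0,"jaw":0.5},
    {"x":-0.745,"y":-0.226,"z":-0.74,"ax":0,"ay":0,"az":0,"jaw":0.5},
  ],
)

```text
time: 53.1
tool_pos: [645.0, -151.7, 159.0]
tcp_rot: [3.142, 0.0, 3.141]
contact_force: [0.4, -0.5, -0.3]
grip_width: 68.7
finger_force: 0.0
```

```bash
python3 wr.py w7
```

```text
tcp [ 645.  -151.7  159. ] [3.142 0.    3.141]
px [284. 201.] ztop 22.2 centre [ 646.9 -154.4] r 20.6
  goal z=4 [-0.0099 -0.0136  0.775 ]
px [ 51. 186.] ztop 29.9 centre [ 631.3 -366.1] r 28.1
px [447. 161.] ztop 20.3 centre [609.6  -4.4] r 21.2
  goal z=4 [0.1768 0.7365 0.775 ]
px [555. 166.] ztop 24.5 centre [613.1  95.1] r 17.2
px [435.  21.] ztop 21.4 centre [488.2 -29.6] r 19.0
  goal z=4 [0.7839 0.6104 0.7749]
px [401.  43.] ztop 30.0 centre [486.  -58.4] r 59.0
px [153. 101.] ztop 30.1 centre [ 561.9 -273.6] r 51.3
```

Call:
send_rows(
  rows=[
    {"x":-0.01,"y":-0.0136,"z":0.2,"ax":0,"ay":0,"az":0,"jaw":0.5},
    {"x":-0.01,"y":-0.0136,"z":0.45,"ax":0,"ay":0,"az":0,"jaw":0.5},
    {"x":-0.01,"y":-0.0136,"z":0.65,"ax":0,"ay":0,"az":0,"jaw":0.5},
    {"x":-0.01,"y":-0.0136,"z":0.72,"ax":0,"ay":0,"az":0,"jaw":0.5},
    {"x":-0.01,"y":-0.0136,"z":0.735,"ax":0,"ay":0,"az":0,"jaw":0.5},
    {"x":-0.01,"y":-0.0136,"z":0.735,"ax":0,"ay":0,"az":0,"jaw":0.2},
    {"x":-0.01,"y":-0.0136,"z":0.735,"ax":0,"ay":0,"az":0,"jaw":-0.1},
    {"x":-0.01,"y":-0.0136,"z":0.735,"ax":0,"ay":0,"az":0,"jaw":-0.2},
    {"x":-0.01,"y":-0.0136,"z":0.735,"ax":0,"ay":0,"az":0,"jaw":-0.2},
    {"x":-0.01,"y":-0.0136,"z":0.735,"ax":0,"ay":0,"az":0,"jaw":-0.2},
  ],
)

```text
time: 54.4
tool_pos: [648.2, -154.7, 12.6]
tcp_rot: [-3.141, 0.002, 3.141]
contact_force: [-0.7, 0.5, 5.1]
grip_width: 40.9
finger_force: 30.0
```

```bash
python3 -c "
from h import *
o=bot.get_obs();print(goal([412,-107,100],down(np.pi),o))"
```

```text
(array([ 1.1802,  0.2381, -0.439 ]), array([-0.0004,  0.0015, -0.0002]))
```

Call:
send_rows(
  rows=[
    {"x":0,"y":0,"z":-0.2,"ax":0,"ay":0,"az":0,"jaw":-0.2},
    {"x":0.1,"y":0.02,"z":-0.4,"ax":0,"ay":0,"az":0,"jaw":-0.2},
    {"x":0.3,"y":0.08,"z":-0.44,"ax":0,"ay":0,"az":0,"jaw":-0.2},
    {"x":0.5,"y":0.14,"z":-0.44,"ax":0,"ay":0,"az":0,"jaw":-0.2},
    {"x":0.7,"y":0.2,"z":-0.44,"ax":0,"ay":0,"az":0,"jaw":-0.2},
    {"x":0.9,"y":0.238,"z":-0.44,"ax":0,"ay":0,"az":0,"jaw":-0.2},
    {"x":1,"y":0.238,"z":-0.44,"ax":0,"ay":0,"az":0,"jaw":-0.2},
    {"x":1,"y":0.238,"z":-0.44,"ax":0,"ay":0,"az":0,"jaw":-0.2},
    {"x":1,"y":0.238,"z":-0.44,"ax":0,"ay":0,"az":0,"jaw":-0.2},
    {"x":1,"y":0.238,"z":-0.44,"ax":0,"ay":0,"az":0,"jaw":-0.2},
  ],
)

```text
time: 55.65
tool_pos: [448.6, -107.1, 99.4]
tcp_rot: [-3.141, 0.001, 3.142]
contact_force: [-1.1, -1.0, -0.3]
grip_width: 41.1
finger_force: 30.0
```

```bash
python3 -c "
from h import *
o=bot.get_obs();print(o['grip_width'],goal([412,-107,26],down(np.pi),o))"; python3 wr.py w8
```

```text
41.07912395409402 (array([0.1831, 0.0006, 0.367 ]), array([-0.0001,  0.0005, -0.0001]))
tcp [ 448.6 -107.1   99.4] [-3.141e+00  1.000e-03  3.142e+00]
px [291. 302.] ztop 29.9 centre [ 513.7 -103.5] r 22.3
  goal z=4 [-0.3252  0.018   0.4773]
px [288. 256.] ztop 26.8 centre [ 485.5 -106.3] r 13.3
px [ 58. 219.] ztop 29.9 centre [ 459.9 -281.5] r 28.1
px [347. 175.] ztop 23.3 centre [417.  -62.9] r 20.6
  goal z=4 [0.1584 0.2213 0.477 ]
px [413. 170.] ztop 30.4 centre [456.3 -38.1] r 82.2
```

Call:
send_rows(
  rows=[
    {"x":0.1,"y":-0.014,"z":0,"ax":0,"ay":0,"az":0,"jaw":-0.2},
    {"x":0.183,"y":-0.014,"z":0,"ax":0,"ay":0,"az":0,"jaw":-0.2},
    {"x":0.183,"y":-0.014,"z":0.15,"ax":0,"ay":0,"az":0,"jaw":-0.2},
    {"x":0.183,"y":-0.014,"z":0.3,"ax":0,"ay":0,"az":0,"jaw":-0.2},
    {"x":0.183,"y":-0.014,"z":0.36,"ax":0,"ay":0,"az":0,"jaw":-0.2},
    {"x":0.183,"y":-0.014,"z":0.37,"ax":0,"ay":0,"az":0,"jaw":-0.2},
    {"x":0.183,"y":-0.014,"z":0.37,"ax":0,"ay":0,"az":0,"jaw":-0.2},
    {"x":0.183,"y":-0.014,"z":0.37,"ax":0,"ay":0,"az":0,"jaw":0.1},
    {"x":0.183,"y":-0.014,"z":0.37,"ax":0,"ay":0,"az":0,"jaw":0.1},
    {"x":0.183,"y":-0.014,"z":0.37,"ax":0,"ay":0,"az":0,"jaw":0.1},
  ],
)

```text
time: 56.95
tool_pos: [411.2, -109.7, 25.8]
tcp_rot: [-3.141, 0.001, 3.141]
contact_force: [0.1, -0.4, 0.4]
grip_width: 50.0
finger_force: 0.0
```

```bash
python3 -c "
from h import *
o=bot.get_obs();print(o['grip_width'],goal([609.5,-4,160],down(np.pi),o))"
```

```text
50.04645681638253 (array([-0.9917,  0.5288, -0.6703]), array([-0.0002,  0.0006, -0.0002]))
```

Call:
send_rows(
  rows=[
    {"x":0,"y":0,"z":-0.15,"ax":0,"ay":0,"az":0,"jaw":0.1},
    {"x":0,"y":0,"z":-0.35,"ax":0,"ay":0,"az":0,"jaw":0.3},
    {"x":-0.1,"y":0.05,"z":-0.6,"ax":0,"ay":0,"az":0,"jaw":0.5},
    {"x":-0.3,"y":0.16,"z":-0.67,"ax":0,"ay":0,"az":0,"jaw":0.5},
    {"x":-0.5,"y":0.27,"z":-0.67,"ax":0,"ay":0,"az":0,"jaw":0.5},
    {"x":-0.7,"y":0.4,"z":-0.67,"ax":0,"ay":0,"az":0,"jaw":0.5},
    {"x":-0.9,"y":0.529,"z":-0.67,"ax":0,"ay":0,"az":0,"jaw":0.5},
    {"x":-0.99,"y":0.529,"z":-0.67,"ax":0,"ay":0,"az":0,"jaw":0.5},
    {"x":-0.99,"y":0.529,"z":-0.67,"ax":0,"ay":0,"az":0,"jaw":0.5},
    {"x":-0.99,"y":0.529,"z":-0.67,"ax":0,"ay":0,"az":0,"jaw":0.5},
  ],
)

```text
time: 58.2
tool_pos: [608.1, -4.2, 159.3]
tcp_rot: [3.141, -0.001, 3.141]
contact_force: [0.4, 0.0, -0.0]
grip_width: 68.7
finger_force: 0.0
```

```bash
python3 wr.py w9; cp pics/w9.png pics/x.png
```

```text
tcp [608.1  -4.2 159.3] [ 3.141e+00 -1.000e-03  3.141e+00]
px [289. 200.] ztop 20.2 centre [609.3  -2.1] r 20.5
  goal z=4 [-0.007   0.0102  0.7765]
px [413. 188.] ztop 30.1 centre [606.6 132.1] r 38.9
px [  3. 154.] ztop 19.8 centre [ 567.7 -274.8] r 44.1
px [261.  60.] ztop 21.3 centre [486.7 -26.8] r 20.5
  goal z=4 [ 0.606  -0.1136  0.7772]
px [268.  69.] ztop 30.3 centre [463.4 -32.9] r 77.8
```

View pics/w9.png

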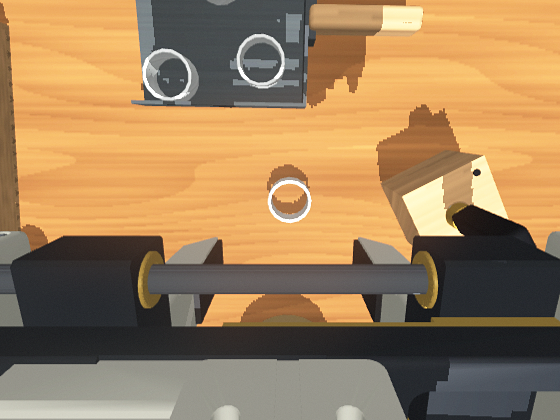

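Ring b is at (289,200), 20 mm high. Ring a lies on the tray. Grasping ring b.

Call:
send_rows(
  rows=[
    {"x":-0.007,"y":0.01,"z":0.2,"ax":0,"ay":0,"az":0,"jaw":0.5},
    {"x":-0.007,"y":0.01,"z":0.45,"ax":0,"ay":0,"az":0,"jaw":0.5},
    {"x":-0.007,"y":0.01,"z":0.65,"ax":0,"ay":0,"az":0,"jaw":0.5},
    {"x":-0.007,"y":0.01,"z":0.74,"ax":0,"ay":0,"az":0,"jaw":0.5},
    {"x":-0.007,"y":0.01,"z":0.757,"ax":0,"ay":0,"az":0,"jaw":0.5},
    {"x":-0.007,"y":0.01,"z":0.757,"ax":0,"ay":0,"az":0,"jaw":0.2},
    {"x":-0.007,"y":0.01,"z":0.757,"ax":0,"ay":0,"az":0,"jaw":-0.1},
    {"x":-0.007,"y":0.01,"z":0.757,"ax":0,"ay":0,"az":0,"jaw":-0.2},
    {"x":-0.007,"y":0.01,"z":0.757,"ax":0,"ay":0,"az":0,"jaw":-0.2},
    {"x":-0.007,"y":0.01,"z":0.757,"ax":0,"ay":0,"az":0,"jaw":-0.2},
  ],
)

```text
time: 59.5
tool_pos: [611.0, -2.0, 9.1]
tcp_rot: [-3.141, 0.002, 3.141]
contact_force: [-0.5, 0.1, 6.1]
grip_width: 40.9
finger_force: 30.0
```

```bash
python3 -c "
from h import *
o=bot.get_obs();print(o['grip_width'],goal([455,-87,100],down(np.pi),o))"
```

```text
40.920722133480815 (array([ 0.7795, -0.4254, -0.4557]), array([-0.0001,  0.0016, -0.0001]))
```

Call:
send_rows(
  rows=[
    {"x":0,"y":0,"z":-0.2,"ax":0,"ay":0,"az":0,"jaw":-0.2},
    {"x":0.1,"y":-0.05,"z":-0.4,"ax":0,"ay":0,"az":0,"jaw":-0.2},
    {"x":0.3,"y":-0.16,"z":-0.45,"ax":0,"ay":0,"az":0,"jaw":-0.2},
    {"x":0.5,"y":-0.27,"z":-0.45,"ax":0,"ay":0,"az":0,"jaw":-0.2},
    {"x":0.7,"y":-0.38,"z":-0.45,"ax":0,"ay":0,"az":0,"jaw":-0.2},
    {"x":0.78,"y":-0.425,"z":-0.45,"ax":0,"ay":0,"az":0,"jaw":-0.2},
    {"x":0.78,"y":-0.425,"z":-0.45,"ax":0,"ay":0,"az":0,"jaw":-0.2},
    {"x":0.78,"y":-0.425,"z":-0.45,"ax":0,"ay":0,"az":0,"jaw":-0.2},
    {"x":0.78,"y":-0.425,"z":-0.45,"ax":0,"ay":0,"az":0,"jaw":-0.2},
    {"x":0.78,"y":-0.425,"z":-0.45,"ax":0,"ay":0,"az":0,"jaw":-0.2},
  ],
)

```text
time: 60.75
tool_pos: [455.0, -86.5, 97.9]
tcp_rot: [3.141, 0.0, -3.141]
contact_force: [-1.0, 1.0, -0.4]
grip_width: 41.1
finger_force: 30.0
```

```bash
python3 -c "
from h import *
o=bot.get_obs();print(o['grip_width'],goal([455,-87,13],down(np.pi),o))"; python3 wr.py w10
```

```text
41.08106585435096 (array([-1.000e-04, -2.400e-03,  4.247e-01]), array([0.0001, 0.    , 0.0006]))
tcp [455.  -86.5  97.9] [ 3.141  0.    -3.141]
px [288. 299.] ztop 30.2 centre [499.7 -85.7] r 29.6
px [ 69. 310.] ztop 30.1 centre [ 529.9 -260. ] r 11.6
px [ 48. 223.] ztop 29.9 centre [ 464.8 -269.9] r 24.4
px [320. 167.] ztop 23.3 centre [417.3 -62.4] r 20.3
  goal z=4 [0.1884 0.1209 0.4697]
px [255. 159.] ztop 25.3 centre [ 411.4 -109.3] r 20.3
  goal z=4 [ 0.218  -0.1138  0.4696]
px [389. 164.] ztop 30.4 centre [449.5 -33.7] r 78.0
```

View pics/w10.png

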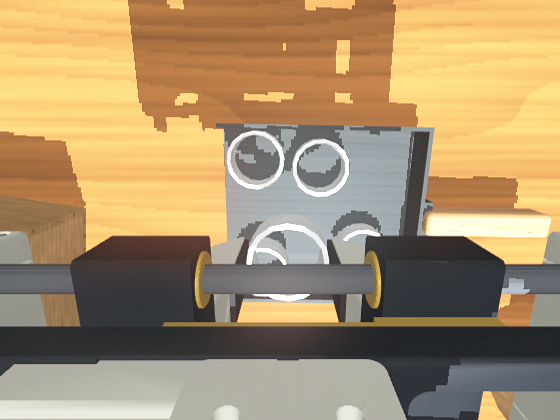

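All seen rings lie flat: (255,158), (320,167), and partial ones below the gripper. Placing the last ring.

Call:
send_rows(
  rows=[
    {"x":-0.01,"y":0.002,"z":0,"ax":0,"ay":0,"az":0,"jaw":-0.2},
    {"x":-0.01,"y":0.002,"z":0.15,"ax":0,"ay":0,"az":0,"jaw":-0.2},
    {"x":-0.01,"y":0.002,"z":0.3,"ax":0,"ay":0,"az":0,"jaw":-0.2},
    {"x":-0.01,"y":0.002,"z":0.4,"ax":0,"ay":0,"az":0,"jaw":-0.2},
    {"x":-0.01,"y":0.002,"z":0.424,"ax":0,"ay":0,"az":0,"jaw":-0.2},
    {"x":-0.01,"y":0.002,"z":0.424,"ax":0,"ay":0,"az":0,"jaw":-0.2},
    {"x":-0.01,"y":0.002,"z":0.424,"ax":0,"ay":0,"az":0,"jaw":0.1},
    {"x":-0.01,"y":0.002,"z":0.424,"ax":0,"ay":0,"az":0,"jaw":0.1},
    {"x":-0.01,"y":0.002,"z":0.424,"ax":0,"ay":0,"az":0,"jaw":0.1},
    {"x":-0.01,"y":0.002,"z":0.3,"ax":0,"ay":0,"az":0,"jaw":0.1},
  ],
)

```text
time: 62.05
tool_pos: [455.4, -86.1, 37.4]
tcp_rot: [3.14, -0.003, 3.141]
contact_force: [0.7, 1.2, 0.4]
grip_width: 50.3
finger_force: 0.0
```

```bash
python3 -c "
from h import *
o=bot.get_obs();print(o['tool_pos'],o['grip_width'],goal([455,46,200],down(np.pi),o))"
```

```text
[455.39052925 -86.14243335  37.43356634] 50.32896548340483 (array([ 0.0046,  0.6617, -0.812 ]), array([ 0.0012, -0.0029, -0.0003]))
```

Now a dry run of the tipping pose over the box, to see that the arm can reach it.

Call:
send_rows(
  rows=[
    {"x":0,"y":0,"z":-0.2,"ax":0,"ay":0,"az":0,"jaw":0.1},
    {"x":0,"y":0,"z":-0.45,"ax":0,"ay":0,"az":0,"jaw":0.1},
    {"x":-0.1,"y":-0.1,"z":-0.7,"ax":0,"ay":0,"az":0.17,"jaw":0},
    {"x":-0.2,"y":-0.25,"z":-0.9,"ax":0,"ay":0,"az":0.34,"jaw":0},
    {"x":-0.35,"y":-0.4,"z":-1,"ax":0,"ay":0,"az":0.5,"jaw":0},
    {"x":-0.435,"y":-0.52,"z":-1,"ax":0,"ay":0,"az":0.67,"jaw":0},
    {"x":-0.435,"y":-0.52,"z":-1,"ax":0,"ay":0,"az":0.84,"jaw":0},
    {"x":-0.435,"y":-0.52,"z":-1,"ax":0,"ay":0,"az":1,"jaw":0},
    {"x":-0.435,"y":-0.52,"z":-1,"ax":0,"ay":0,"az":1,"jaw":0},
    {"x":-0.435,"y":-0.52,"z":-1,"ax":0,"ay":0,"az":1,"jaw":0},
  ],
)

```text
time: 63.3
tool_pos: [543.4, -190.4, 238.2]
tcp_rot: [3.141, -0.0, 2.097]
contact_force: [0.5, 0.4, -1.7]
grip_width: 46.0
finger_force: 0.0
```

```bash
cat >> h.py <<'E'
def tilt(th,yaw=np.pi/2): return Ro.from_euler('x',th,degrees=True)*down(yaw)
E
python3 -c "
from h import *
o=bot.get_obs();print(o['joint_positions'].round(2),goal([542,-192,246],down(np.pi/2),o))
o['tcp_rot']=[np.pi,0,np.pi/2];print(goal([542,-192,246],tilt(50),o))"
```

```text
[-0.47  0.43  1.36  0.    1.35 -1.  ] (array([-0.0034, -0.0098, -0.039 ]), array([ 1.00e-04, -0.00e+00,  5.03e-01]))
(array([-0.0079, -0.0068, -0.039 ]), array([0.    , 0.8333, 0.    ]))
```

Call:
send_rows(
  rows=[
    {"x":0,"y":-0.01,"z":-0.04,"ax":0,"ay":0,"az":0.17,"jaw":0},
    {"x":0,"y":-0.01,"z":-0.04,"ax":0,"ay":0,"az":0.34,"jaw":0},
    {"x":0,"y":-0.01,"z":-0.04,"ax":0,"ay":0,"az":0.503,"jaw":0},
    {"x":0,"y":-0.01,"z":-0.04,"ax":0,"ay":0,"az":0.503,"jaw":0},
    {"x":0,"y":-0.01,"z":-0.04,"ax":0,"ay":0,"az":0.503,"jaw":0},
    {"x":0,"y":-0.01,"z":-0.04,"ax":0,"ay":0,"az":0.503,"jaw":0},
    {"x":0,"y":-0.01,"z":-0.04,"ax":0,"ay":0,"az":0.503,"jaw":0},
    {"x":0,"y":-0.01,"z":-0.04,"ax":0,"ay":0,"az":0.503,"jaw":0},
    {"x":0,"y":-0.01,"z":-0.04,"ax":0,"ay":0,"az":0.503,"jaw":0},
    {"x":0,"y":-0.01,"z":-0.04,"ax":0,"ay":0,"az":0.503,"jaw":0},
  ],
)

```text
time: 64.55
tool_pos: [541.7, -191.5, 246.1]
tcp_rot: [3.142, -0.0, 1.568]
contact_force: [-0.4, 0.1, 0.1]
grip_width: 46.1
finger_force: 0.0
```

Call:
send_rows(
  rows=[
    {"x":0,"y":0,"z":0,"ax":0,"ay":0.1,"az":0,"jaw":0},
    {"x":0,"y":0,"z":0,"ax":0,"ay":0.2,"az":0,"jaw":0},
    {"x":0,"y":0,"z":0,"ax":0,"ay":0.3,"az":0,"jaw":0},
    {"x":0,"y":0,"z":0,"ax":0,"ay":0.4,"az":0,"jaw":0},
    {"x":0,"y":0,"z":0,"ax":0,"ay":0.5,"az":0,"jaw":0},
    {"x":0,"y":0,"z":0,"ax":0,"ay":0.6,"az":0,"jaw":0},
    {"x":0,"y":0,"z":0,"ax":0,"ay":0.7,"az":0,"jaw":0},
    {"x":0,"y":0,"z":0,"ax":0,"ay":0.8,"az":0,"jaw":0},
    {"x":0,"y":0,"z":0,"ax":0,"ay":0.834,"az":0,"jaw":0},
    {"x":0,"y":0,"z":0,"ax":0,"ay":0.834,"az":0,"jaw":0},
  ],
)

```text
time: 65.8
tool_pos: [541.7, -191.7, 245.6]
tcp_rot: [-3.141, -0.873, 1.566]
contact_force: [-0.4, 0.2, -0.6]
grip_width: 45.8
finger_force: 0.0
```

```bash
python3 -c "
from h import *
o=bot.get_obs();print(o['joint_positions'].round(2),o['tool_pos'],goal([542,-192,246],tilt(50),o))
print((Ro.from_euler('xyz',o['tcp_rot']).as_matrix()@[0,0,1]).round(2))"; python3 rings.py top5
```

```text
[-0.79  0.73  1.12  0.62  1.92 -0.76] [ 541.68013493 -191.7331236   245.57076828] (array([ 0.0008,  0.0016, -0.0024]), array([ 0.0023, -0.0003, -0.0028]))
[ 0.    0.77 -0.64]
336.0 294.5 r 18.5 447.5 [ 358.4 -192.6   20. ]
281.8 252.5 r 7.6 155.0 [484.5 -25.4  20. ]
302.6 263.2 r 22.3 691.0 [452.3 -89.7  20. ]
```

```bash
python3 -c "
from h import *
o=bot.get_obs();print(goal([500,-80,230],down(np.pi/2),o),goal([455,38,160],down(np.pi/2),o))"
```

```text
(array([ 0.2962, -0.2109,  0.4782]), array([ 0.0016, -0.8326, -0.0027])) (array([ 0.4075, -0.4379,  1.1545]), array([ 0.0016, -0.8326, -0.0027]))
```

Call:
send_rows(
  rows=[
    {"x":0.03,"y":-0.02,"z":0.05,"ax":0,"ay":-0.15,"az":0,"jaw":0},
    {"x":0.1,"y":-0.06,"z":0.15,"ax":0,"ay":-0.3,"az":0,"jaw":0},
    {"x":0.15,"y":-0.1,"z":0.25,"ax":0,"ay":-0.45,"az":0,"jaw":0},
    {"x":0.22,"y":-0.15,"z":0.36,"ax":0,"ay":-0.6,"az":0,"jaw":0},
    {"x":0.296,"y":-0.211,"z":0.478,"ax":0,"ay":-0.75,"az":0,"jaw":0},
    {"x":0.33,"y":-0.28,"z":0.65,"ax":0,"ay":-0.832,"az":0,"jaw":0},
    {"x":0.37,"y":-0.36,"z":0.85,"ax":0,"ay":-0.832,"az":0,"jaw":0},
    {"x":0.39,"y":-0.42,"z":1,"ax":0,"ay":-0.832,"az":0,"jaw":0},
    {"x":0.39,"y":-0.42,"z":1,"ax":0,"ay":-0.832,"az":0,"jaw":0},
    {"x":0.39,"y":-0.42,"z":1,"ax":0,"ay":-0.832,"az":0,"jaw":0},
  ],
)

```text
time: 67.1
tool_pos: [459.4, 11.8, 178.8]
tcp_rot: [3.138, -0.001, 1.568]
contact_force: [0.5, 0.4, 1.4]
grip_width: 45.9
finger_force: 0.0
```

```bash
python3 -c "
from h import *
o,p,d=snap('wrist','w11');P=cloud('wrist',d,o);Z=P[...,2]
print(o['tool_pos'],o['tcp_rot'])
q=P[(Z>33)&(Z<44)&(P[...,0]>400)&(P[...,0]<510)&(P[...,1]>15)&(P[...,1]<130)]
print(len(q),np.percentile(q,[2,98],axis=0),cv2.minAreaRect(q[:,:2].astype(np.float32)))
q=P[(Z>24)&(Z<33)&(P[...,1]<25)];print(np.percentile(q,[1,99],axis=0))
print(goal([455,37,24],down(np.pi/2),o))"
```

```text
[459.43347744  11.80696528 178.76689929] [ 3.13835158e+00 -1.19447251e-03  1.56839055e+00]
1856 [[448.64406306  17.53193036  33.85756283]
 [466.28724758 101.15751214  38.90287274]] ((457.56103515625, 59.149864196777344), (88.04129791259766, 17.792510986328125), 89.34944152832031)
[[ 388.66662841 -256.22323409   24.10370179]
 [ 725.25007674   19.10572404   30.96484186]]
(array([ 0.125 , -0.025 ,  0.7739]), array([ 0.0031, -0.0011, -0.0023]))
```

View pics/w11.png

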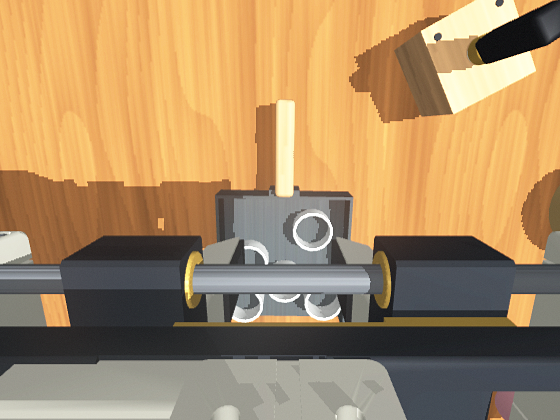

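Handle at (286,148), tray and five rings visible. Gripping the handle.

Call:
send_rows(
  rows=[
    {"x":0.06,"y":-0.015,"z":0.1,"ax":0,"ay":0,"az":0,"jaw":0},
    {"x":0.116,"y":-0.015,"z":0.2,"ax":0,"ay":0,"az":0,"jaw":0},
    {"x":0.116,"y":-0.015,"z":0.4,"ax":0,"ay":0,"az":0,"jaw":0},
    {"x":0.116,"y":-0.015,"z":0.6,"ax":0,"ay":0,"az":0,"jaw":0},
    {"x":0.116,"y":-0.015,"z":0.75,"ax":0,"ay":0,"az":0,"jaw":0},
    {"x":0.116,"y":-0.015,"z":0.84,"ax":0,"ay":0,"az":0,"jaw":0},
    {"x":0.116,"y":-0.015,"z":0.854,"ax":0,"ay":0,"az":0,"jaw":0},
    {"x":0.116,"y":-0.015,"z":0.854,"ax":0,"ay":0,"az":0,"jaw":0},
    {"x":0.116,"y":-0.015,"z":0.854,"ax":0,"ay":0,"az":0,"jaw":-0.3},
    {"x":0.116,"y":-0.015,"z":0.854,"ax":0,"ay":0,"az":0,"jaw":-0.5},
  ],
)

```text
time: 68.4
tool_pos: [456.0, 35.6, 7.4]
tcp_rot: [3.14, -0.002, 1.567]
contact_force: [0.2, 0.4, 0.8]
grip_width: 30.4
finger_force: 0.0
```

Call:
send_rows(
  rows=[
    {"x":0,"y":0,"z":0,"ax":0,"ay":0,"az":0,"jaw":-0.7},
    {"x":0,"y":0,"z":0,"ax":0,"ay":0,"az":0,"jaw":-1},
    {"x":0,"y":0,"z":0,"ax":0,"ay":0,"az":0,"jaw":-1},
    {"x":0,"y":0,"z":0,"ax":0,"ay":0,"az":0,"jaw":-1},
    {"x":0,"y":0,"z":0,"ax":0,"ay":0,"az":0,"jaw":-1},
    {"x":0,"y":0,"z":0,"ax":0,"ay":0,"az":0,"jaw":-1},
    {"x":0,"y":0,"z":0,"ax":0,"ay":0,"az":0,"jaw":-1},
    {"x":0,"y":0,"z":-0.01,"ax":0,"ay":0,"az":0,"jaw":-1},
    {"x":0,"y":0,"z":-0.03,"ax":0,"ay":0,"az":0,"jaw":-1},
    {"x":0,"y":0,"z":-0.05,"ax":0,"ay":0,"az":0,"jaw":-1},
  ],
)

```text
time: 69.65
tool_pos: [455.2, 35.8, 16.7]
tcp_rot: [-3.141, -0.002, 1.567]
contact_force: [-0.0, 0.6, -3.2]
grip_width: 18.0
finger_force: 30.0
```

```bash
python3 -c "
from h import *
o,p,d=snap('wrist','w12');P=cloud('wrist',d,o);Z=P[...,2]
print(o['tool_pos'],o['tcp_rot'],o['grip_width'],o['contact_force'],o['moment'])
p2=snap('scene','s4')[1];cv2.imwrite('pics/s4z.png',cv2.resize(p2[140:290,170:350,::-1],None,fx=4,fy=4))"
```

```text
[455.19148814  35.76267412  16.72350975] [-3.14090604e+00 -2.27472998e-03  1.56747880e+00] 17.955779163456434 [-0.01122046  0.58619459 -3.24763457] [0.16247944 0.09477979 0.02277923]
```

View pics/s4z.png

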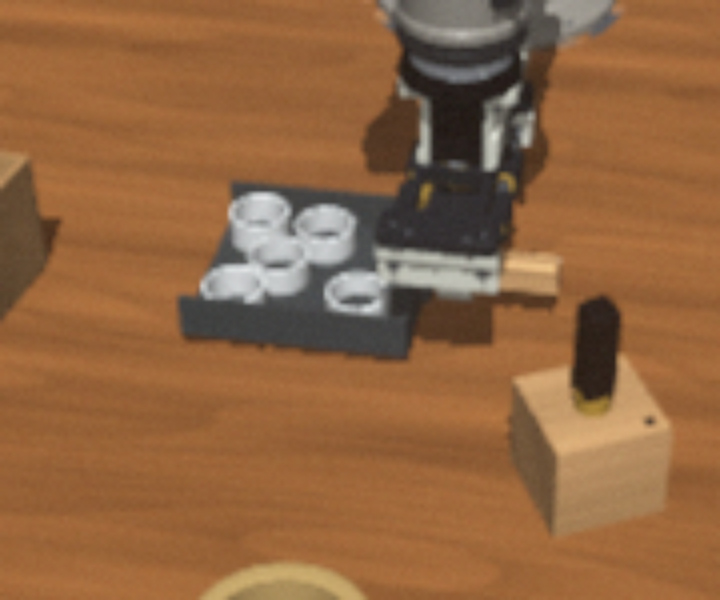

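All five rings are on the tray, which is lifted level (about 2.7 N), and the scraper is in its block. Carrying to the box.

Call:
send_rows(
  rows=[
    {"x":0,"y":0,"z":-0.04,"ax":0,"ay":0,"az":0,"jaw":-1},
    {"x":0,"y":0,"z":-0.12,"ax":0,"ay":0,"az":0,"jaw":-1},
    {"x":0,"y":0,"z":-0.22,"ax":0,"ay":0,"az":0,"jaw":-1},
    {"x":0,"y":0,"z":-0.33,"ax":0,"ay":0,"az":0,"jaw":-1},
    {"x":-0.03,"y":0.02,"z":-0.44,"ax":0,"ay":0,"az":0,"jaw":-1},
    {"x":-0.09,"y":0.04,"z":-0.55,"ax":0,"ay":0,"az":0,"jaw":-1},
    {"x":-0.17,"y":0.08,"z":-0.65,"ax":0,"ay":0,"az":0,"jaw":-1},
    {"x":-0.25,"y":0.12,"z":-0.75,"ax":0,"ay":0,"az":0,"jaw":-1},
    {"x":-0.33,"y":0.16,"z":-0.83,"ax":0,"ay":0,"az":0,"jaw":-1},
    {"x":-0.41,"y":0.2,"z":-0.9,"ax":0,"ay":0,"az":0,"jaw":-1},
  ],
)

```text
time: 71.0
tool_pos: [495.1, -47.2, 197.5]
tcp_rot: [3.141, -0.002, 1.567]
contact_force: [-0.0, 0.2, -2.6]
grip_width: 18.0
finger_force: 30.0
```

Call:
send_rows(
  rows=[
    {"x":-0.08,"y":0.03,"z":-0.05,"ax":0,"ay":0,"az":0,"jaw":-1},
    {"x":-0.17,"y":0.06,"z":-0.1,"ax":0,"ay":0,"az":0,"jaw":-1},
    {"x":-0.26,"y":0.09,"z":-0.15,"ax":0,"ay":0,"az":0,"jaw":-1},
    {"x":-0.35,"y":0.12,"z":-0.2,"ax":0,"ay":0,"az":0,"jaw":-1},
    {"x":-0.44,"y":0.15,"z":-0.24,"ax":0,"ay":0,"az":0,"jaw":-1},
    {"x":-0.53,"y":0.18,"z":-0.25,"ax":0,"ay":0,"az":0,"jaw":-1},
    {"x":-0.62,"y":0.2,"z":-0.25,"ax":0,"ay":0,"az":0,"jaw":-1},
    {"x":-0.69,"y":0.22,"z":-0.25,"ax":0,"ay":0,"az":0,"jaw":-1},
    {"x":-0.74,"y":0.235,"z":-0.25,"ax":0,"ay":0,"az":0,"jaw":-1},
    {"x":-0.76,"y":0.235,"z":-0.25,"ax":0,"ay":0,"az":0,"jaw":-1},
  ],
)

```text
time: 72.25
tool_pos: [541.7, -199.6, 245.8]
tcp_rot: [-3.141, -0.003, 1.567]
contact_force: [0.0, 0.1, -2.8]
grip_width: 17.9
finger_force: 30.0
```

```bash
python3 -c "
from h import *
o=bot.get_obs();print(o['tool_pos'],o['tcp_rot'],o['grip_width'],o['contact_force'],o['joint_positions'].round(2));print(goal([542,-205,246],tilt(50),o))
p2=snap('scene','s5')[1];cv2.imwrite('pics/s5z.png',cv2.resize(p2[90:270,50:300,::-1],None,fx=3,fy=3))"
```

```text
[ 541.68991922 -199.56947109  245.84628356] [-3.14113030e+00 -2.57181709e-03  1.56701723e+00] 17.882830509084638 [ 0.02381948  0.12736424 -2.80800643] [-0.49  0.43  1.34  0.    1.38 -0.48]
(array([-0.0271,  0.0017, -0.0008]), array([ 0.0012,  0.8309, -0.0036]))
```

View pics/s5z.png

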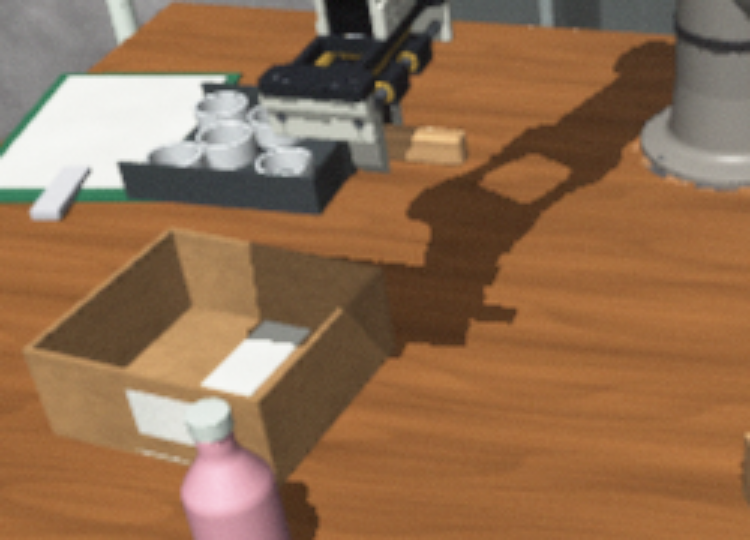

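The tray is level above the box with the rings on it. Tipping.

Call:
send_rows(
  rows=[
    {"x":-0.01,"y":0,"z":0,"ax":0,"ay":0.06,"az":0,"jaw":-1},
    {"x":-0.027,"y":0,"z":0,"ax":0,"ay":0.15,"az":0,"jaw":-1},
    {"x":-0.027,"y":0,"z":0,"ax":0,"ay":0.25,"az":0,"jaw":-1},
    {"x":-0.027,"y":0,"z":0,"ax":0,"ay":0.35,"az":0,"jaw":-1},
    {"x":-0.027,"y":0,"z":0,"ax":0,"ay":0.45,"az":0,"jaw":-1},
    {"x":-0.027,"y":0,"z":0,"ax":0,"ay":0.55,"az":0,"jaw":-1},
    {"x":-0.027,"y":0,"z":0,"ax":0,"ay":0.65,"az":0,"jaw":-1},
    {"x":-0.027,"y":0,"z":0,"ax":0,"ay":0.75,"az":0,"jaw":-1},
    {"x":-0.027,"y":0,"z":0,"ax":0,"ay":0.83,"az":0,"jaw":-1},
    {"x":-0.027,"y":0,"z":0,"ax":0,"ay":0.83,"az":0,"jaw":-1},
  ],
)

```text
time: 73.55
tool_pos: [541.5, -205.0, 244.8]
tcp_rot: [-3.139, -0.872, 1.564]
contact_force: [0.2, 0.0, -1.8]
grip_width: 17.8
finger_force: 30.0
```

Call:
send_rows(
  rows=[
    {"x":0,"y":0,"z":0,"ax":0,"ay":0,"az":0,"jaw":-1},
    {"x":0,"y":0,"z":0,"ax":0,"ay":0,"az":0,"jaw":-1},
    {"x":0,"y":0,"z":0,"ax":0,"ay":0,"az":0,"jaw":-1},
    {"x":0,"y":0,"z":0,"ax":0,"ay":0,"az":0,"jaw":-1},
    {"x":0,"y":0,"z":0,"ax":0,"ay":0,"az":0,"jaw":-1},
    {"x":0,"y":0,"z":0,"ax":0,"ay":0,"az":0,"jaw":-1},
    {"x":0,"y":0,"z":0,"ax":0,"ay":0,"az":0,"jaw":-1},
    {"x":0,"y":0,"z":0,"ax":0,"ay":0,"az":0,"jaw":-1},
    {"x":0,"y":0,"z":0,"ax":0,"ay":0,"az":0,"jaw":-1},
    {"x":0,"y":0,"z":0,"ax":0,"ay":0,"az":0,"jaw":-1},
  ],
)

```text
time: 74.8
tool_pos: [541.7, -204.5, 246.2]
tcp_rot: [3.142, -0.871, 1.567]
contact_force: [-0.6, 0.1, -1.1]
grip_width: 17.4
finger_force: 30.0
```

```bash
python3 -c "
from h import *
o=bot.get_obs();print(o['tool_pos'],o['grip_width'],o['contact_force']);
p1=snap('scene','s6')[1][90:270,50:300];p3=snap('top','t6')[1][170:350,320:470]
cv2.imwrite('pics/m6.png',np.hstack([cv2.resize(p1,(480,346)),cv2.resize(p3,(288,346))])[:,:,::-1])"
```

```text
[ 541.66248611 -204.47989416  246.16397729] 17.377750033298835 [-0.59393133  0.05895358 -1.10031077]
```

View pics/m6.png

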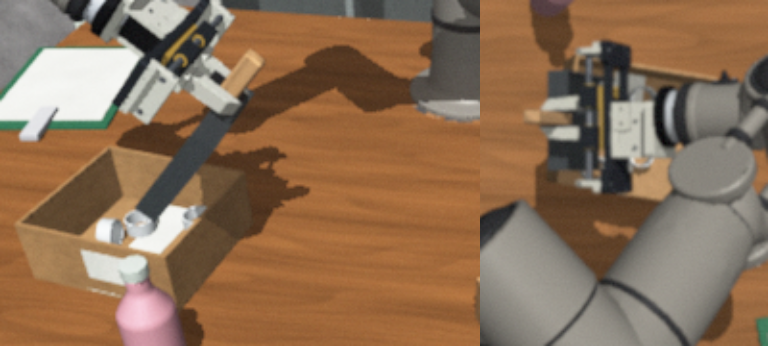

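The tray is empty by weight and its nose is over the box, with rings in the box. Levelling and returning the tray. I have gone past the limit of 14 viewed pictures, so I'll view no more and check numerically.

Call:
send_rows(
  rows=[
    {"x":0,"y":0,"z":0,"ax":0,"ay":-0.1,"az":0,"jaw":-1},
    {"x":0,"y":0,"z":0,"ax":0,"ay":-0.2,"az":0,"jaw":-1},
    {"x":0,"y":0,"z":0,"ax":0,"ay":-0.3,"az":0,"jaw":-1},
    {"x":0,"y":0,"z":0,"ax":0,"ay":-0.42,"az":0,"jaw":-1},
    {"x":0,"y":0,"z":0,"ax":0,"ay":-0.54,"az":0,"jaw":-1},
    {"x":0,"y":0,"z":0,"ax":0,"ay":-0.66,"az":0,"jaw":-1},
    {"x":0,"y":0,"z":0,"ax":0,"ay":-0.76,"az":0,"jaw":-1},
    {"x":0,"y":0,"z":0,"ax":0,"ay":-0.83,"az":0,"jaw":-1},
    {"x":0,"y":0,"z":0,"ax":0,"ay":-0.83,"az":0,"jaw":-1},
    {"x":0,"y":0,"z":0,"ax":0,"ay":-0.83,"az":0,"jaw":-1},
  ],
)

```text
time: 76.15
tool_pos: [541.6, -204.5, 246.1]
tcp_rot: [-3.141, -0.004, 1.567]
contact_force: [-0.2, -0.0, -1.8]
grip_width: 17.7
finger_force: 30.0
```

Call:
send_rows(
  rows=[
    {"x":0.08,"y":-0.03,"z":0,"ax":0,"ay":0,"az":0,"jaw":-1},
    {"x":0.2,"y":-0.07,"z":0,"ax":0,"ay":0,"az":0,"jaw":-1},
    {"x":0.32,"y":-0.12,"z":0,"ax":0,"ay":0,"az":0,"jaw":-1},
    {"x":0.44,"y":-0.17,"z":0,"ax":0,"ay":0,"az":0,"jaw":-1},
    {"x":0.56,"y":-0.22,"z":0,"ax":0,"ay":0,"az":0,"jaw":-1},
    {"x":0.68,"y":-0.27,"z":0,"ax":0,"ay":0,"az":0,"jaw":-1},
    {"x":0.8,"y":-0.32,"z":0.05,"ax":0,"ay":0,"az":0,"jaw":-1},
    {"x":0.9,"y":-0.37,"z":0.12,"ax":0,"ay":0,"az":0,"jaw":-1},
    {"x":0.97,"y":-0.42,"z":0.2,"ax":0,"ay":0,"az":0,"jaw":-1},
    {"x":1,"y":-0.432,"z":0.3,"ax":0,"ay":0,"az":0,"jaw":-1},
  ],
)

```text
time: 77.4
tool_pos: [454.9, -2.9, 186.4]
tcp_rot: [3.141, -0.003, 1.567]
contact_force: [0.4, -0.7, -2.2]
grip_width: 18.3
finger_force: 30.0
```

```bash
python3 -c "
from h import *
o=bot.get_obs();print(o['tool_pos'],o['tcp_rot'],o['grip_width'],o['contact_force']);print(goal([455.4,35.6,12],down(np.pi/2),o))
o,p,d=snap('top','t7');P=cloud('top',d)
np.save('pics/P7.npy',P);c=np.array([535,-376]);u=np.array([.989,-.15]);v=np.array([.15,.989])
q=P.reshape(-1,3);rel=q[:,:2]-c;a=rel@u;b=rel@v;ins=(abs(a)<92)&(abs(b)<102)
print('inside z>12 px',(ins&(q[:,2]>12)).sum())
m=(ins&(q[:,2]>11)&(q[:,2]<60)).reshape(420,560).astype(np.uint8)
for c in cv2.findContours(m,0,1)[0]:
  if cv2.contourArea(c)>15: print(cv2.boundingRect(c),cv2.contourArea(c))
"; python3 rings.py t8
```

```text
[454.92656785  -2.94333263 186.40553519] [ 3.14136427e+00 -3.02602027e-03  1.56746988e+00] 18.26806868485771 [ 0.42237928 -0.70189842 -2.17919267]
(array([0.1901, 0.0015, 0.8726]), array([ 0.0002, -0.0029, -0.0032]))
inside z>12 px 354
(372, 250, 15, 14) 139.0
(396, 243, 15, 14) 137.0
(407, 230, 11, 14) 80.5
(398, 214, 15, 14) 139.5
(370, 209, 15, 13) 129.0
242.0 293.8 r 6.5 84.5 [357.1  94.9  20. ]
275.6 265.4 r 34.7 2095.0 [444.8  -6.8  20. ]
```

Five ring blobs lie in the box. Setting the tray down.

Call:
send_rows(
  rows=[
    {"x":0.06,"y":0.001,"z":0.08,"ax":0,"ay":0,"az":0,"jaw":-1},
    {"x":0.12,"y":0.001,"z":0.2,"ax":0,"ay":0,"az":0,"jaw":-1},
    {"x":0.17,"y":0.001,"z":0.33,"ax":0,"ay":0,"az":0,"jaw":-1},
    {"x":0.19,"y":0.001,"z":0.46,"ax":0,"ay":0,"az":0,"jaw":-1},
    {"x":0.19,"y":0.001,"z":0.58,"ax":0,"ay":0,"az":0,"jaw":-1},
    {"x":0.19,"y":0.001,"z":0.7,"ax":0,"ay":0,"az":0,"jaw":-1},
    {"x":0.19,"y":0.001,"z":0.79,"ax":0,"ay":0,"az":0,"jaw":-1},
    {"x":0.19,"y":0.001,"z":0.85,"ax":0,"ay":0,"az":0,"jaw":-1},
    {"x":0.19,"y":0.001,"z":0.875,"ax":0,"ay":0,"az":0,"jaw":-1},
    {"x":0.19,"y":0.001,"z":0.88,"ax":0,"ay":0,"az":0,"jaw":-1},
  ],
)

```text
time: 78.75
tool_pos: [456.6, 34.2, 10.9]
tcp_rot: [3.141, -0.002, 1.567]
contact_force: [0.3, 0.1, -1.2]
grip_width: 17.3
finger_force: 30.0
```

Call:
send_rows(
  rows=[
    {"x":0,"y":0,"z":0.003,"ax":0,"ay":0,"az":0,"jaw":-1},
    {"x":0,"y":0,"z":0.006,"ax":0,"ay":0,"az":0,"jaw":-1},
    {"x":0,"y":0,"z":0.009,"ax":0,"ay":0,"az":0,"jaw":-1},
    {"x":0,"y":0,"z":0.012,"ax":0,"ay":0,"az":0,"jaw":-1},
    {"x":0,"y":0,"z":0.014,"ax":0,"ay":0,"az":0,"jaw":-1},
    {"x":0,"y":0,"z":0.014,"ax":0,"ay":0,"az":0,"jaw":-1},
    {"x":0,"y":0,"z":0.014,"ax":0,"ay":0,"az":0,"jaw":-1},
    {"x":0,"y":0,"z":0.014,"ax":0,"ay":0,"az":0,"jaw":-1},
    {"x":0,"y":0,"z":0.014,"ax":0,"ay":0,"az":0,"jaw":-1},
    {"x":0,"y":0,"z":0.014,"ax":0,"ay":0,"az":0,"jaw":-1},
  ],
)

```text
time: 80.0
tool_pos: [456.3, 34.3, 7.9]
tcp_rot: [3.142, -0.002, 1.567]
contact_force: [-0.5, 0.1, -1.5]
grip_width: 18.0
finger_force: 30.0
```

```bash
python3 -c "
from h import *
print(avg(3))"
```

```text
[ 4.5627e+02  3.4320e+01  7.9000e+00 -2.4000e-01 -1.4000e-01 -1.5500e+00
 -0.0000e+00  5.0000e-02 -2.0000e-02]
```

Still hanging free; lower another 1.4 mm in steps.

Call:
send_rows(
  rows=[
    {"x":0,"y":0,"z":0.001,"ax":0,"ay":0,"az":0,"jaw":-1},
    {"x":0,"y":0,"z":0.002,"ax":0,"ay":0,"az":0,"jaw":-1},
    {"x":0,"y":0,"z":0.003,"ax":0,"ay":0,"az":0,"jaw":-1},
    {"x":0,"y":0,"z":0.004,"ax":0,"ay":0,"az":0,"jaw":-1},
    {"x":0,"y":0,"z":0.004,"ax":0,"ay":0,"az":0,"jaw":-1},
    {"x":0,"y":0,"z":0.004,"ax":0,"ay":0,"az":0,"jaw":-1},
    {"x":0,"y":0,"z":0.004,"ax":0,"ay":0,"az":0,"jaw":-1},
    {"x":0,"y":0,"z":0.004,"ax":0,"ay":0,"az":0,"jaw":-1},
    {"x":0,"y":0,"z":0.004,"ax":0,"ay":0,"az":0,"jaw":-1},
    {"x":0,"y":0,"z":0.004,"ax":0,"ay":0,"az":0,"jaw":-1},
  ],
)

```text
time: 81.35
tool_pos: [456.3, 34.3, 7.1]
tcp_rot: [3.141, -0.002, 1.568]
contact_force: [0.7, -0.5, -1.9]
grip_width: 17.9
finger_force: 30.0
```

```bash
python3 -c "
from h import *
print(avg(3))"
```

```text
[ 4.5627e+02  3.4340e+01  7.1000e+00  2.2000e-01 -8.0000e-02 -1.0700e+00
 -3.0000e-02  6.0000e-02 -0.0000e+00]
```

Call:
send_rows(
  rows=[
    {"x":0,"y":0,"z":0.002,"ax":0,"ay":0,"az":0,"jaw":-1},
    {"x":0,"y":0,"z":0.003,"ax":0,"ay":0,"az":0,"jaw":-1},
    {"x":0,"y":0,"z":0.003,"ax":0,"ay":0,"az":0,"jaw":-1},
    {"x":0,"y":0,"z":0.003,"ax":0,"ay":0,"az":0,"jaw":-0.5},
    {"x":0,"y":0,"z":0.003,"ax":0,"ay":0,"az":0,"jaw":-0.2},
    {"x":0,"y":0,"z":0.003,"ax":0,"ay":0,"az":0,"jaw":0},
    {"x":0,"y":0,"z":0.003,"ax":0,"ay":0,"az":0,"jaw":0},
    {"x":0,"y":0,"z":0.003,"ax":0,"ay":0,"az":0,"jaw":0},
    {"x":0,"y":0,"z":-0.1,"ax":0,"ay":0,"az":0,"jaw":0},
    {"x":0,"y":0,"z":-0.25,"ax":0,"ay":0,"az":0,"jaw":0},
  ],
)

```text
time: 82.7
tool_pos: [455.5, 34.3, 57.0]
tcp_rot: [-3.139, -0.002, 1.567]
contact_force: [0.9, -0.8, 0.8]
grip_width: 45.9
finger_force: 0.0
```

Call:
send_rows(
  rows=[
    {"x":0.1,"y":0,"z":-0.2,"ax":0,"ay":0,"az":0,"jaw":0},
    {"x":0.3,"y":0,"z":-0.4,"ax":0,"ay":0,"az":0,"jaw":0},
    {"x":0.5,"y":0,"z":-0.65,"ax":0,"ay":0,"az":0,"jaw":0},
    {"x":0.7,"y":-0.1,"z":-0.85,"ax":0,"ay":0,"az":0,"jaw":0},
    {"x":0.9,"y":-0.2,"z":-1,"ax":0,"ay":0,"az":0,"jaw":0},
    {"x":1,"y":-0.3,"z":-1,"ax":0,"ay":0,"az":0,"jaw":0},
    {"x":1,"y":-0.3,"z":-1,"ax":0,"ay":0,"az":0,"jaw":0},
    {"x":1,"y":-0.3,"z":-1,"ax":0,"ay":0,"az":0,"jaw":0},
    {"x":1,"y":-0.3,"z":-1,"ax":0,"ay":0,"az":0,"jaw":0},
    {"x":1,"y":-0.3,"z":-1,"ax":0,"ay":0,"az":0,"jaw":0},
  ],
)

```text
time: 83.95
tool_pos: [397.3, 233.3, 257.2]
tcp_rot: [-3.141, -0.002, 1.566]
contact_force: [0.2, -0.1, 0.0]
grip_width: 45.9
finger_force: 0.0
```

```bash
cat > fin.py <<'E'
from h import *
o,p,d=snap('top','t9');P=cloud('top',d);print(o['tool_pos'],o['time'])
d0=np.load('pics/top0.npy');P0=cloud('top',d0)
q=P.reshape(-1,3);rel=q[:,:2]-[535,-376];a=rel@[.989,-.15];b=rel@[.15,.989];ins=(abs(a)<92)&(abs(b)<102)
m=(ins&(q[:,2]>11)&(q[:,2]<60)).reshape(420,560).astype(np.uint8)
print('box blobs',[cv2.boundingRect(c) for c in cv2.findContours(m,0,1)[0] if cv2.contourArea(c)>15])
for n,A in(('before',P0),('after',P)):
    t=A[242:288,271:316];f=t[8:-8,8:-8,2];w=t[(t[...,2]>22)&(t[...,2]<36)]
    print(n,'tray floor z pct',np.percentile(f,[5,50,95]).round(1),'walls x',np.percentile(w[:,0],[2,98]).round(1))
    h=A[150:300,195:360];k=h[(h[...,2]>30)&(h[...,2]<46)&(h[...,0]>430)&(h[...,0]<480)&(h[...,1]>20)];print('  handle z',np.median(k[:,2]).round(1) if len(k) else None)
    for nm,(x0,x1,y0,y1,lo,hi) in dict(tape=(250,300,130,175,35,60),parcel=(125,190,150,205,45,75),scraper=(210,250,190,235,115,150),spray=(340,380,140,190,140,185)).items():
        s=A[y0:y1,x0:x1];k=s[(s[...,2]>lo)&(s[...,2]<hi)];print('  ',nm,len(k),k.mean(0).round(1) if len(k) else '')
E
python3 fin.py; python3 rings.py t10
```

```text
[397.33948645 233.32332052 257.21312549] 83.95
box blobs [(372, 250, 15, 14), (396, 243, 15, 14), (407, 230, 11, 14), (398, 214, 15, 14), (370, 209, 15, 13)]
before tray floor z pct [-1.7  2.8 19.3] walls x [386.8 498.9]
  handle z 37.6
   tape 380 [793.5  -5.   46.7]
   parcel 1211 [718.7 359.1  59.8]
   scraper 52 [609.7 136.1 134.1]
   spray 105 [ 753.2 -254.4  166.6]
after tray floor z pct [-2.1  2.5  7.1] walls x [388.6 391.5]
  handle z 37.0
   tape 386 [793.4  -5.1  46.4]
   parcel 1205 [718.6 359.4  59.9]
   scraper 52 [611.1 136.6 133.7]
   spray 107 [ 753.1 -254.2  166.3]
```

```bash
python3 -c "
from plant import bot
print(bot.close_job())"
```

```text
the job is handed in; nothing more can be done
None
```

I ran the scraper once round the tube's inner edge and stood it back in its block; all five rings are in the scrap box, the empty tray lies flat on the bench, and the bottle, tape and parcel measure as before, but I viewed 16 pictures where 14 were allowed; the job is handed in, with no verdict shown.

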